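# Wake the tag reader and hold the pink table tag flush on its sloped face

### The job

Wake the table-tag reader on the bar by pushing its red spring treadle right down to the stop with the gripper for a moment and letting it come back up. Then pick the pink tag off the chopping board by its fin, tilt it to match the slope of the reader's aluminium face, and set it flat, centred and square (lengthwise up the slope) on that face, pushing the sprung face in about half of its 10 mm travel. Finish while still gripping the tag and holding it flush and pressed in like that; leave everything else on the bar as it stands.

Things in the scene. Friction and masses are not known exactly. Their poses are not given: they have to be found in the camera images.
- tag_pink: pink table tag: plate 70 (x) x 50 (y) x 6 mm with an upright fin amid its top, 36 (x) x 12 (y) mm, standing 40 mm above the plate, white band near its top. Origin: centre of the flat underside; z up through the fin. About 60 g. Its underside goes on the reader's face, either end up the slope. The tags lie on the board in any order, lengths roughly along the board's.
- tag_green: green table tag: plate 70 (x) x 50 (y) x 6 mm with an upright fin amid its top, 36 (x) x 12 (y) mm, standing 40 mm above the plate, white band near its top. Origin: centre of the flat underside; z up through the fin. Not wanted: leave it on the board.
- tag_blue: blue table tag: plate 70 (x) x 50 (y) x 6 mm with an upright fin amid its top, 36 (x) x 12 (y) mm, standing 40 mm above the plate, white band near its top. Origin: centre of the flat underside; z up through the fin. Not wanted: leave it on the board.
- board: wooden chopping board 300 (x) x 180 (y) x 18 mm, fixed; origin at the centre of its underside, on the bar top (z = 0). Stands to the left or the right of the reader, the treadle on the other side.
- reader: fixed base of the tag reader: foot 130 (x) x 120 (y) x 22 mm with two grey cheeks up to 78 mm high at its sides; origin at the centre of its underside. Between the cheeks sits a grey head 100 x 92 mm, tilted towards -x (to the robot) about a level axis along y, 66 mm above the bar.
- reader_head (a joint): tilt of the reader's head and face from level, rad; differs from run to run (0.17 to 0.45) and stays as it is (very stiff hinge).
- face_mid (a point): centre of the outer surface of the reader's aluminium contact face, a flat plate 76 (x) x 56 (y) mm standing proud of the head; 47 mm from the head's tilt axis. x runs up the slope (away from the robot), y level, z is the outward normal of the face. Moves with the face as it is pushed in.
- face (a joint): how far the sprung face is pushed in along its normal, m: 0 at rest, 0.010 at the bottom. It takes about 3 N to start moving it, 6 N at 5 mm and 9 N at the bottom. It does not rock.
- pedal_base: fixed dark steel base of the red spring treadle, 150 (x) x 85 (y) x 10 mm, cheeks up to 33 mm high at the hinge; origin at the centre of its underside, x towards the hinge end (away from the robot).
- pedal (a joint): angle of the red spring treadle, rad: 0 at rest (near edge raised), 0.30 at its stop (plate level). It springs back when let go.
- pedal_pad (a point): where to push the treadle: on the rubber top, mid-width, 25 mm from the raised free edge. The plate is 120 mm long, 66 wide, hinged at its end away from the robot, 26 mm above the bar; this point is about 60 mm above the bar at rest, 32 mm at the stop. Pushing down here takes about 1.5 N at first, 5.5 N at the stop. x points level to the hinge at rest and turns with the plate.
- glass_a: low stemmed dessert glass with a cream ball in it, 113 mm high, 84 mm wide; origin at the centre of its foot. Leave alone.
- glass_b: dessert glass like the other. Leave alone.
- votive: amber glass candle cup, 56 mm wide, 50 mm high, standing between the robot and the reader; origin at the centre of its foot. Leave alone.
- bowl: white sauce bowl, 80 mm wide, 40 mm high, beyond the reader; origin at the centre of its foot. Leave alone.

How it is judged:
By the outcome, as a careful person would: the job done as asked, in the order asked, and still so for the second after the job is handed in, while the arm keeps its last pose, push and grip.
It also fails if it takes over 61 s, if anything falls off the work surface, if the arm or the gripper's body presses on something with over 40 N, if the wrist force passes 120 N, or if a joint passes its speed limit or range.

### The arm

A 7-joint arm with a two-finger parallel gripper is mounted at the origin on the work surface. World frame = base frame: x ahead of the robot, y to its left, z up, the work surface at z = 0. Lengths are in m, angles in degrees, forces in N, time in s.
With the tool pointing down it reaches from about 0.4 to 0.875 m from the base axis. Payload 4.4 kg.
Tool frame: the origin (TCP) lies midway between the tips of the shut fingers; the grasp point (between the pads) lies ctrl.pinch_z behind it (ctrl.pinch_z is the distance from the TCP to the grasp point, in m); z points along the fingers, y is the direction in which the jaws open and shut (so a half turn about z gives the same grasp; the last joint's range is limited). The gripper opens to 85 mm and grips with 20 to 120 N. Pads are 22 mm wide; open, the fingers measure 114 mm over their backs; the gripper's body (76 mm by 85 mm) begins 54 mm behind the grasp point. The pads swing forward as they close: fully open they stand 13 mm farther back than shut.
Start: joints at [67.964, 36.005, 2.206, 86.941, -1.547, 57.084, -1.146], TCP at [0.204, -0.617, 0.231] pointing down, gripper open.
Joint ranges: [-175.42, 175.42], [-21.48, 121.26], [-71.46, 75.88], [10.55, 141.38], [-63.04, 243.04], [13.31, 113.54], [-168.57, 168.57]. Speed limits (degrees/s): [147.25, 147.25, 180, 180, 180, 180, 180].

### API

Orientations are given as [roll, pitch, yaw] about the fixed x, y, z axes, in that order (R = Rz(yaw) Ry(pitch) Rx(roll)).
In Python, from rig import ctrl gives the robot as it stands.
- The arm moves only by the tool send_rows, never from a script. Its argument "plan" is a list that holds one entry, the list of rows, each a list of 6 numbers: the shift along the tool's x, y, z in units of 50 mm (1.0 is 50 mm), then the turn, a rotation vector about the tool's x, y, z in units of 8 degrees (1.0 is 8 degrees). A call has exactly 8 rows; each row shifts and turns the pose as measured when the row begins, along the tool's axes as they then stand; what a row does not reach is not made up. A row lasts 1/10 s, in which the tool goes at most 50 mm and 8.59 degrees, less where a joint would pass 70% of its speed; a pose out of reach is approached as far as the arm can. A call with a number of a shift or a turn outside -1 to 1 is refused whole. A call with a gripper value outside its range is refused whole. "hand" is the gripper command: -1 is fully open, 1 is shut, values between are in proportion, set as the call begins (left out, the last holds). The fingers move at their own pace and stop on an object; the grip force is fixed at half the most. Time passes only in rows, so rows that do not move let the fingers close, or fill a call up. It gives the time, the measured TCP pose, the force and the opening at its end, in the units of the state.
- ctrl.observe(): the state, without advancing time (a new reading comes with each control period).
- ctrl.snapshot(name): name is "side" or "top" or "wrist"; returns a dict with "frame" (400x640x3 uint8, red, green, blue), "camera_matrix" (3x3 intrinsics, pixels), "world_from_camera" (4x4, takes a point from camera to world coordinates); the wrist camera has in their place "T_tool_cam" (4x4, takes a point from camera to tool coordinates, whose origin is the TCP and whose axes are the flange's). Camera axes: x right, y down, z forward; pixel columns grow to the right and rows downward; lengths in m; the calibration is good to about 2 mm. A picture is of the moment at which its call begins: read the wrist's pose just before it. There is no depth.
- ctrl.sign_off(): hands the job in, once; it reports no verdict.
The state is a dict: "time": time; "joints": joint angles; "joint_vel": joint speeds; "effort": joint torques, N m; "ee_pos": TCP position; "ee_rot": TCP orientation; "wrist_force": force on the tool from outside, world axes, zero at the start; "wrist_torque": the same for the moment, N m; "gripper_width": finger opening in m.
Only numpy, scipy, OpenCV 4.12 (cv2) and the standard library are available. Lean on these libraries where they do the work, as an engineer would, in place of code of your own. Each camera call takes 0.05 s, during which the arm holds its last target.

## Working session

There is one attempt and no reset: what is moved stays moved. The work goes in short steps, Python scripts to look and compute and a tool call to move; the robot and the scene stay as the last step left them, time stands still between calls to the robot, and variables do not carry over. Pictures are saved under pics/ and viewed, and the job is handed in when it is done.

Besides the shell and the picture viewer there is one more tool, called as name(argument=value, ...), one argument or row to a line, values as JSON. send_rows: Moves the arm, as the interface text tells. Its arguments: {"type":"object","properties":{"plan":{"type":"array"},"hand":{"type":"number"}},"required":["plan"]}

```bash
ls; mkdir -p pics; python3 - <<'E'
from rig import ctrl
import cv2,numpy as np
print(ctrl.observe(), ctrl.pinch_z)
for n in ["side","top","wrist"]:
    s=ctrl.snapshot(n); cv2.imwrite(f"pics/{n}0.png",s["frame"][:,:,::-1])
    print(n,s["camera_matrix"].tolist(),np.round(s.get("world_from_camera",s.get("T_tool_cam")),4).tolist())
E
```

```text
pics
{'time': 0.0, 'joints': array([67.96273756, 36.05904473,  2.20488908, 86.99560467, -1.54785714,
       57.08237869, -1.14570373]), 'joint_vel': array([ 0.02918919, -0.01979309, -0.02039501,  0.00403095, -0.0835362 ,
       -0.00779567, -0.08879659]), 'effort': array([-5.98498609e-04, -5.63402867e+01,  1.22552276e+00, -1.93444026e+01,
        1.08444181e-02,  1.07007462e-02,  1.01017989e-06]), 'ee_pos': array([ 0.20355917, -0.61665844,  0.23039056]), 'ee_rot': array([-1.79892736e+02,  2.04582278e-03,  1.82650678e+01]), 'wrist_force': array([-0.03018712,  1.02939398,  0.74140693]), 'wrist_torque': array([-0.03074167,  0.00971025, -0.00297449]), 'gripper_width': 0.08554423791771511} 0.0187
side [[435.50050419307274, 0.0, 321.0576247194743], [0.0, 435.50050419307274, 204.6162599199278], [0.0, 0.0, 1.0]] [[-0.739, -0.3853, 0.5526, -0.0181], [-0.6737, 0.4334, -0.5986, 0.6626], [-0.0089, -0.8147, -0.5799, 0.7361], [0.0, 0.0, 0.0, 1.0]]
top [[367.3813232344353, 0.0, 314.9839662659582], [0.0, 367.3813232344353, 203.82593346928195], [0.0, 0.0, 1.0]] [[0.0177, -0.9914, 0.1297, 0.4772], [-0.9997, -0.0195, -0.0129, 0.0026], [0.0153, -0.1294, -0.9915, 0.9569], [0.0, 0.0, 0.0, 1.0]]
wrist [[320.85923402252473, 0.0, 318.26571035619986], [0.0, 320.85923402252473, 199.27726550240092], [0.0, 0.0, 1.0]] [[0.0015, -0.9656, -0.2599, 0.0663], [1.0, 0.0015, 0.0001, 0.0004], [0.0003, -0.2599, 0.9656, -0.1423], [0.0, 0.0, 0.0, 1.0]]
```

View pics/side0.png

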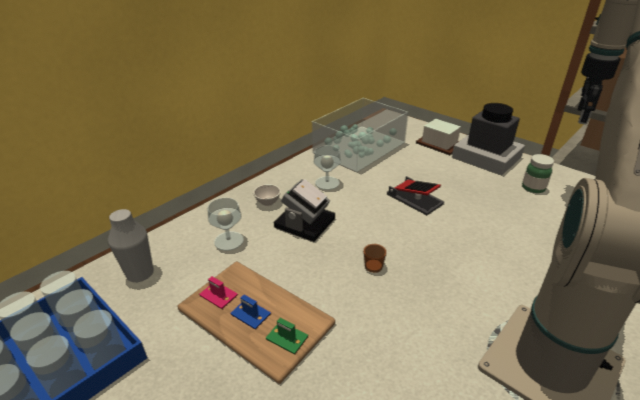

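View pics/top0.png

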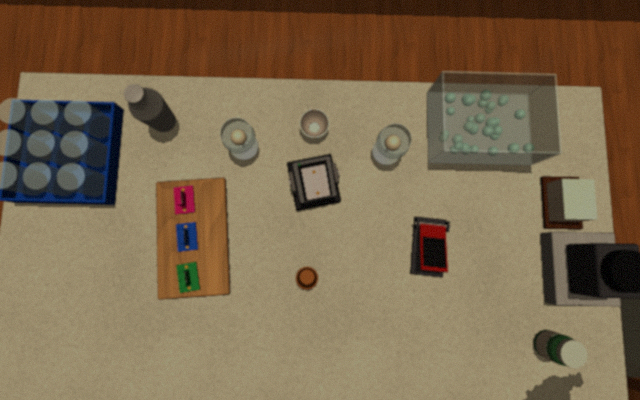

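The top view shows the board at about (193,238) with the pink tag at (184,200), the reader at (315,182), the treadle at (432,247), the votive at (307,277) and glasses at (240,140) and (392,145). I'll zoom in to measure.

```bash
python3 - <<'E'
import cv2,numpy as np
t=cv2.imread("pics/top0.png"); s=cv2.imread("pics/side0.png")
def crop(im,x,y,w,h,k,name):
    c=cv2.resize(im[y:y+h,x:x+w],None,fx=k,fy=k,interpolation=cv2.INTER_CUBIC)
    c=cv2.convertScaleAbs(c,alpha=1.3,beta=20)
    for i in range(0,w,10):
        cv2.line(c,(i*k,0),(i*k,6 if i%50 else 14),(255,255,255),1)
        if i%20==0: cv2.putText(c,str(x+i),(i*k+1,20),0,.35,(255,255,255),1)
    for i in range(0,h,10):
        cv2.line(c,(0,i*k),(6,i*k),(255,255,255),1)
        if i%20==0: cv2.putText(c,str(y+i),(8,i*k+4),0,.35,(255,255,255),1)
    return c
a=crop(t,275,145,80,75,5,"");b=crop(t,395,205,80,75,5,"")
c=crop(s,265,170,80,75,5,"");d=crop(s,380,165,80,75,5,"")
cv2.imwrite("pics/z1.png",np.vstack([np.hstack([a,b])]))
cv2.imwrite("pics/z2.png",np.vstack([np.hstack([c,d])]))
a=crop(t,150,170,80,75,5,"");c=crop(s,180,260,80,75,5,"")
cv2.imwrite("pics/z3.png",np.vstack([np.hstack([a,c])]))
E
```

```text
(no output)
```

View pics/z1.png

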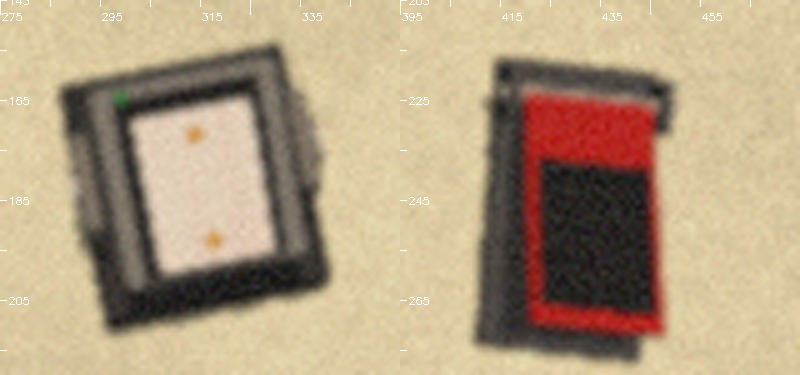

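View pics/z2.png

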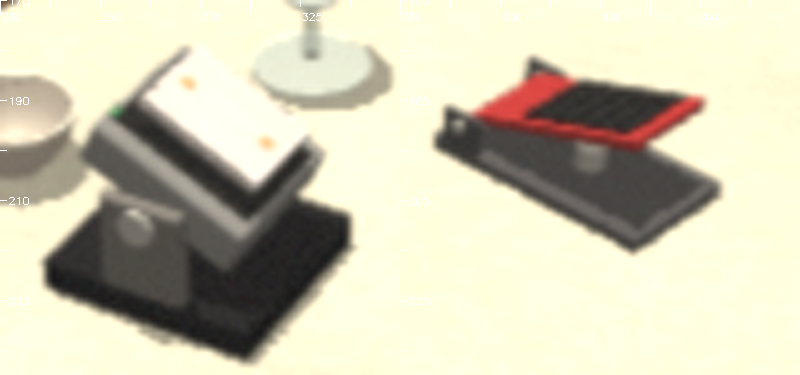

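View pics/z3.png

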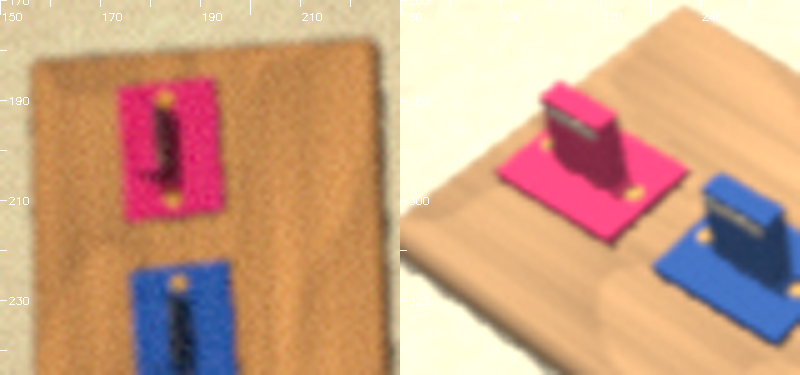

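```bash
cat > h.py <<'E'
import cv2,numpy as np
from scipy.optimize import least_squares
from scipy.spatial.transform import Rotation as R
CAM={}
CAM['side']=(np.array([[435.50050419307274,0,321.0576247194743],[0,435.50050419307274,204.6162599199278],[0,0,1]]),None)
def load():
    from rig import ctrl
    import pickle,os
    if not os.path.exists('cams.pkl'):
        d={}
        for n in ['side','top','wrist']:
            s=ctrl.snapshot(n); s.pop('frame'); d[n]=s
        pickle.dump(d,open('cams.pkl','wb'))
    return pickle.load(open('cams.pkl','rb'))
C=load()
def proj(name,P,Twc=None):
    K=np.array(C[name]['camera_matrix']); T=C[name]['world_from_camera'] if Twc is None else Twc
    p=(np.atleast_2d(P)-T[:3,3])@T[:3,:3]
    q=p@K.T
    return q[:,:2]/q[:,2:]
def tool(o):
    T=np.eye(4);T[:3,:3]=R.from_euler('xyz',o['ee_rot'],degrees=True).as_matrix();T[:3,3]=o['ee_pos'];return T
E
cat > fit.py <<'E'
from h import *
def z(x0,y0,pts,k=5): return np.array([[x0+(a+.5)/k-.5,y0+(b+.5)/k-.5] for a,b in pts])
rect=lambda a,b,zz=0:np.array([[a/2,b/2,zz],[a/2,-b/2,zz],[-a/2,-b/2,zz],[-a/2,b/2,zz]])
# face: FL,FR,NR,NL
ft=z(275,145,[(128,118),(250,95),(278,252),(160,277)]);fs=z(265,170,[(138,93),(195,48),(312,140),(255,190)])
L=rect(.076,.056)
def fw(p): return R.from_euler('zy',[p[3],-p[4]]).apply(L)+p[:3]
def res(p,which='ts'):
    P=fw(p);r=[]
    if 't' in which:r.append(proj('top',P)-ft)
    if 's' in which:r.append(proj('side',P)-fs)
    return np.ravel(r)
s=least_squares(res,[.53,0,.11,0.2,.3]);print('face',s.x.round(4),np.degrees(s.x[3:]),s.fun.round(1))
# foot top corners z=22
gt=z(275,145,[(62,88),(280,45),(328,285),(108,330)])
Lf=rect(.13,.12,.022)
def res2(p): return np.ravel(proj('top',R.from_euler('z',p[2]).apply(Lf)+[p[0],p[1],0])-gt)
s2=least_squares(res2,[.53,0,.2]);print('foot',s2.x.round(4),np.degrees(s2.x[2]),s2.fun.round(1))
# tag plate z=24
tt=z(150,170,[(118,88),(213,78),(226,211),(128,222)]);ts=z(180,260,[(97,172),(290,172),(212,242)])
Lt=rect(.07,.05,.024)
def res3(p):
    P=R.from_euler('z',p[2]).apply(Lt)+[p[0],p[1],0]
    return np.r_[np.ravel(proj('top',P)-tt),np.ravel(proj('side',P)[[0,2,3]]-ts[[0,1,2]])]
# which side corners: compute
s3=least_squares(lambda p:res3(p)[:8],[.5,.3,.1]);print('tag top',s3.x.round(4),np.degrees(s3.x[2]),s3.fun.round(1))
P=R.from_euler('z',s3.x[2]).apply(Lt)+[s3.x[0],s3.x[1],0];print(proj('side',P).round(1),ts.round(1))
# pedal plate
pt=z(395,205,[(125,95),(257,106),(264,336),(132,327)]);ps=z(380,165,[(245,148),(305,100)])
def pw(p):
    Lp=np.array([[0,.033,0],[0,-.033,0],[-.12,-.033,0],[-.12,.033,0]])
    return R.from_euler('zy',[p[3],p[4]]).apply(Lp)+p[:3]
def res4(p):
    P=pw(p);return np.r_[np.ravel(proj('top',P)-pt),np.ravel(proj('side',P)[[3,2]]-ps)]
s4=least_squares(res4,[.5,-.25,.03,0,.3]);print('pedal',s4.x.round(4),np.degrees(s4.x[3:]),s4.fun.round(1))
q=R.from_euler('zy',s4.x[3:]).apply([-.095,0,0])+s4.x[:3];print('pad',q.round(4), pw(s4.x).round(3))
for n,(u,v) in {'votive':(307,280),'ga':(244,152),'gb':(386,155)}.items():
    K=np.array(C['top']['camera_matrix']);T=C['top']['world_from_camera']
    d=T[:3,:3]@np.linalg.inv(K)@[u,v,1];print(n,(T[:3,3]-d*T[2,3]/d[2]).round(3))
E
python3 fit.py
```

```text
face [ 0.6409 -0.0084  0.1046  0.1922  0.4567] [11.01403911 26.16780767] [ 0.6  0.1 -0.1  0.7 -0.6  0.1 -0.1 -1.1 -0.   1.7  0.8 -0.7 -0.1 -1.7
 -0.3  0.4]
foot [ 0.657  -0.0047  0.2142] 12.275606827168751 [-1.  -0.2  0.6 -0.2  1.1  0.2 -0.7  0.1]
tag top [0.6038 0.3252 0.1421] 8.141614187926704 [-0.2  0.   0.4 -0.3  0.   0.  -0.1  0.2]
[[198.8 293.3]
 [215.2 279.7]
 [238.  292.4]
 [221.7 307. ]] [[199.  294. ]
 [237.6 294. ]
 [222.  308. ]]
pedal [ 0.5517 -0.3092  0.0286 -0.075   0.2757] [-4.29651111 15.79761775] [-0.1 -0.3 -0.5 -0.2  0.7  0.5 -0.3 -0.2 -0.7  0.   1.   0.1]
pad [ 0.4605 -0.302   0.0544] [[ 0.554 -0.276  0.028]
 [ 0.549 -0.342  0.029]
 [ 0.434 -0.333  0.062]
 [ 0.439 -0.267  0.06 ]]
votive [0.406 0.007 0.   ]
ga [0.738 0.182 0.   ]
gb [ 0.738 -0.198  0.   ]
```

```bash
cat > g.py <<'E'
import sys
from h import *
from rig import ctrl
def go(pos,rpy,grasp=False):
    """delta to target TCP pos & rpy in tool units"""
    o=ctrl.observe();T=tool(o)
    Rt=R.from_euler('xyz',rpy,degrees=True).as_matrix()
    pos=np.array(pos,float)
    d=T[:3,:3].T@(pos-T[:3,3])/.05
    w=np.degrees(R.from_matrix(T[:3,:3].T@Rt).as_rotvec())/8
    print('t',round(o['time'],2),'pos',o['ee_pos'].round(4),'rot',o['ee_rot'].round(2),'F',o['wrist_force'].round(1),'w',round(o['gripper_width'],4))
    print('shift',d.round(3),'turn',w.round(3))
if __name__=='__main__':
    a=list(map(float,sys.argv[1:])); go(a[:3],a[3:6])
E
python3 g.py .458 -.302 .20 180 0 10
```

```text
t 0.3 pos [ 0.2037 -0.6171  0.231 ] rot [-179.96   -0.     18.26] F [ 0.4 -0.8  0.4] w 0.0853
shift [ 6.805 -4.39   0.623] turn [-0.005  0.     1.033]
```

send_rows(
  plan=[
    [[0.7,-0.45,0.05,0,0,0],[0.7,-0.45,0.05,0,0,0],[0.7,-0.45,0.05,0,0,0],[0.7,-0.45,0.05,0,0,0],[0.7,-0.45,0.05,0,0,0],[0.7,-0.45,0.05,0,0,0],[0.7,-0.45,0.05,0,0,0],[0.7,-0.45,0.05,0,0,0]],
  ],
  hand=1,
)

```text
time: 1.1
ee_pos: [0.4148, -0.358, 0.2088]
ee_rot: [179.7, 0.2, 17.4]
wrist_force: [0.9, -1.6, 1.2]
gripper_width: -0.0001
```

```bash
python3 g.py .458 -.302 .20 180 0 10
```

```text
t 1.1 pos [ 0.4148 -0.358   0.2088] rot [179.7    0.23  17.37] F [ 0.9 -1.6  1.2] w -0.0001
shift [ 1.159 -0.812  0.168] turn [0.039 0.027 0.921]
```

send_rows(
  plan=[
    [[0.4,-0.27,0.2,0,0,0.3],[0.4,-0.29,0.4,0,0,0.3],[0.37,-0.3,0.5,0,0,0.3],[0,0,0.4,0,0,0],[0,0,0.3,0,0,0],[0,0,0.1,0,0,0],[0,0,0,0,0,0],[0,0,0,0,0,0]],
  ],
)

```text
time: 1.9
ee_pos: [0.4703, -0.2912, 0.1118]
ee_rot: [179.7, -0.2, 10.7]
wrist_force: [0.4, -0.8, -0.7]
gripper_width: -0.0
```

```bash
python3 g.py .458 -.302 .065 180 0 10; python3 - <<'E'
from h import *
from rig import ctrl
T=tool(ctrl.observe());s=ctrl.snapshot('wrist');f=s['frame'][:,:,::-1].copy()
cv2.imwrite('pics/w1.png',f)
p=proj('wrist',[[.4605,-.302,.06]],T@np.array(s['T_tool_cam']));print(p)
E
```

```text
t 1.9 pos [ 0.4703 -0.2912  0.1118] rot [179.67  -0.23  10.73] F [ 0.4 -0.8 -0.7] w -0.0
shift [-0.286  0.16   0.936] turn [ 0.041 -0.029  0.091]
[[330.80832381 238.02140839]]
```

View pics/w1.png

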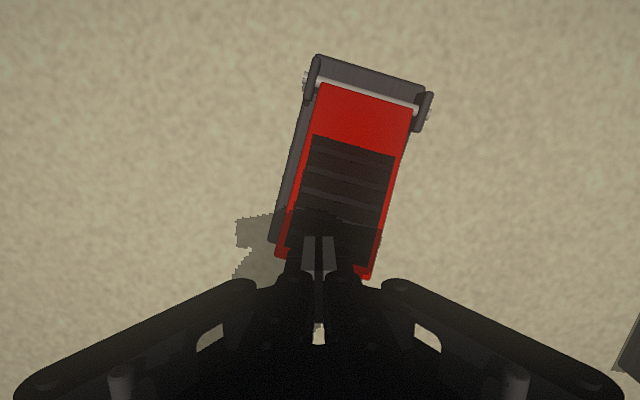

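Wrist view: the treadle's near edge runs from (277,255) to (370,278), and the pad point falls at about (331,238), mid-width. That agrees with the fit, so I'll go down.

send_rows(
  plan=[
    [[-0.15,0.08,0.3,0,0,0],[-0.14,0.08,0.3,0,0,0],[0,0,0.25,0,0,0],[0,0,0.15,0,0,0],[0,0,0.15,0,0,0],[0,0,0.12,0,0,0],[0,0,0.1,0,0,0],[0,0,0.05,0,0,0]],
  ],
)

```text
time: 2.75
ee_pos: [0.461, -0.3058, 0.0434]
ee_rot: [179.3, -0.7, 10.6]
wrist_force: [-1.9, -0.9, 3.5]
gripper_width: 0.0
```

```bash
python3 g.py .457 -.302 .030 180 0 10
```

```text
t 2.75 pos [ 0.461  -0.3058  0.0434] rot [179.26  -0.66  10.62] F [-1.9 -0.9  3.5] w 0.0
shift [-0.068 -0.094  0.266] turn [ 0.092 -0.082  0.078]
```

send_rows(
  plan=[
    [[-0.03,-0.05,0.12,0,0,0],[-0.03,-0.04,0.12,0,0,0],[0,0,0.12,0,0,0],[0,0,0.12,0,0,0],[0,0,0.12,0,0,0],[0,0,0.12,0,0,0],[0,0,0.12,0,0,0],[0,0,0.12,0,0,0]],
  ],
)

```text
time: 3.55
ee_pos: [0.4598, -0.3053, 0.029]
ee_rot: [178.7, -1.4, 10.4]
wrist_force: [-12.7, 7.3, 61.3]
gripper_width: 0.0001
```

```bash
python3 g.py .457 -.302 .030 180 0 10;python3 - <<'E'
from h import *
from rig import ctrl
f=ctrl.snapshot('side')['frame'][140:240,360:480,::-1]
cv2.imwrite('pics/s2.png',cv2.resize(f,None,fx=6,fy=6,interpolation=cv2.INTER_CUBIC))
E
```

```text
t 3.55 pos [ 0.4598 -0.3053  0.029 ] rot [178.68  -1.39  10.4 ] F [-12.7   7.3  61.3] w 0.0001
shift [-0.043 -0.075 -0.022] turn [ 0.165 -0.174  0.048]
```

View pics/s2.png

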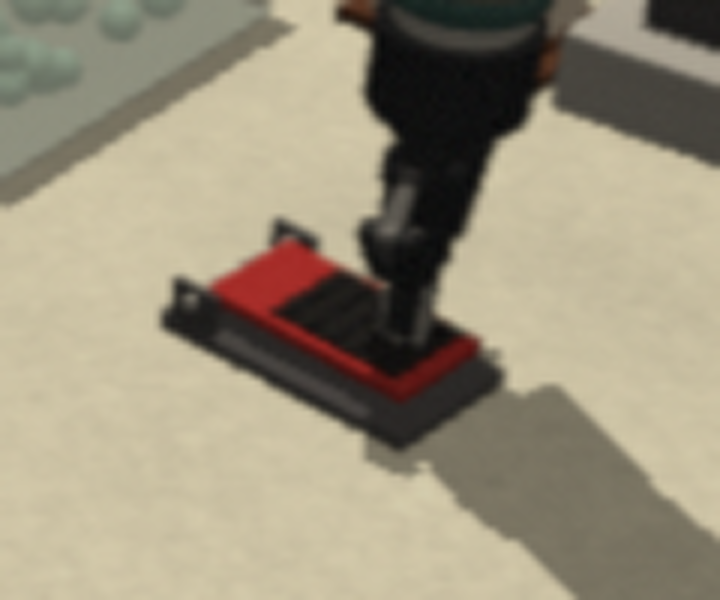

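At the stop: the side view shows the plate level, with its near edge at about (440,370), a 61 N force, and z = 0.029. Releasing now.

send_rows(
  plan=[
    [[0,0,-0.2,0,0,0],[0,0,-0.4,0,0,0],[0,0,-0.6,0,0,0],[0,0,-0.8,0,0,0],[0,0,-0.9,0,0,0],[0,0,-0.8,0,0,0],[0,0,-0.5,0,0,0],[0,0,-0.2,0,0,0]],
  ],
)

```text
time: 4.4
ee_pos: [0.456, -0.296, 0.2576]
ee_rot: [178.8, -1.8, 10.7]
wrist_force: [-0.1, -0.1, -0.8]
gripper_width: 0.0001
```

```bash
python3 g.py .604 .325 .23 180 0 8;python3 - <<'E'
from h import *
from rig import ctrl
f=ctrl.snapshot('side')['frame'][140:240,360:480,::-1]
cv2.imwrite('pics/s3.png',cv2.resize(f,None,fx=6,fy=6,interpolation=cv2.INTER_CUBIC))
E
```

```text
t 4.4 pos [ 0.456  -0.296   0.2576] rot [178.77  -1.83  10.71] F [-0.1 -0.1 -0.8] w 0.0001
shift [  5.197 -11.666   0.469] turn [ 0.148 -0.232  0.336]
```

View pics/s3.png

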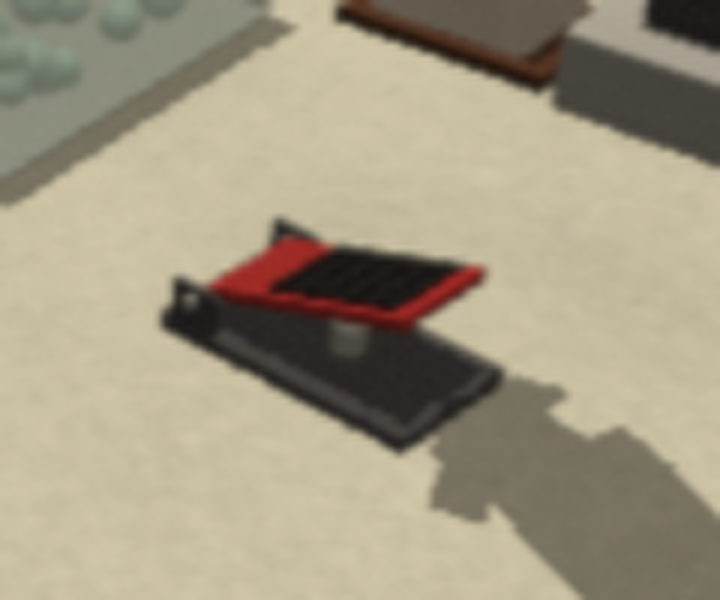

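The treadle is back up, with its near edge at (450,300) again. Next I'll cross over the reader and take a closer look.

```bash
python3 g.py .57 -.01 .26 180 0 10
```

```text
t 4.45 pos [ 0.4563 -0.2962  0.2582] rot [178.73  -1.88  10.71] F [-0.3  0.9  0.6] w -0.0001
shift [ 3.297 -5.202 -0.043] turn [ 0.157 -0.236  0.086]
```

send_rows(
  plan=[
    [[0.43,-0.7,0,0.02,-0.04,0.01],[0.43,-0.7,0,0.02,-0.04,0.01],[0.43,-0.7,0,0.02,-0.04,0.01],[0.43,-0.7,0,0.02,-0.04,0.01],[0.43,-0.7,0,0.02,-0.04,0.01],[0.43,-0.7,0,0.02,-0.04,0.01],[0.43,-0.6,0,0.02,0,0.01],[0.2,-0.3,0,0,0,0]],
  ],
  hand=-1,
)

```text
time: 5.25
ee_pos: [0.5662, -0.0074, 0.2412]
ee_rot: [-179.7, 1.2, 9.7]
wrist_force: [-0.4, 0.6, -0.3]
gripper_width: 0.085
```

send_rows(
  plan=[
    [[0,0,0,0,0,0],[0,0,0,0,0,0],[0,0,0,0,0,0],[0,0,0,0,0,0],[0,0,0,0,0,0],[0,0,0,0,0,0],[0,0,0,0,0,0],[0,0,0,0,0,0]],
  ],
)

```text
time: 6.05
ee_pos: [0.5625, -0.0105, 0.2358]
ee_rot: [-179.7, 1.8, 9.5]
wrist_force: [0.5, 0.2, 1.1]
gripper_width: 0.0856
```

```bash
cat > shot.py <<'E'
import sys,pickle
from h import *
from rig import ctrl
n=sys.argv[1]
o=ctrl.observe();T=tool(o);s=ctrl.snapshot('wrist')
cv2.imwrite(f'pics/{n}.png',cv2.convertScaleAbs(s['frame'][:,:,::-1],alpha=1.3,beta=10))
pickle.dump(T@np.array(s['T_tool_cam']),open(f'{n}.pkl','wb'))
print(o['time'],o['ee_pos'],o['ee_rot'])
E
python3 shot.py wr
```

```text
6.05 [ 0.56254086 -0.0105211   0.23582958] [-179.73111389    1.77365552    9.5087054 ]
```

View pics/wr.png

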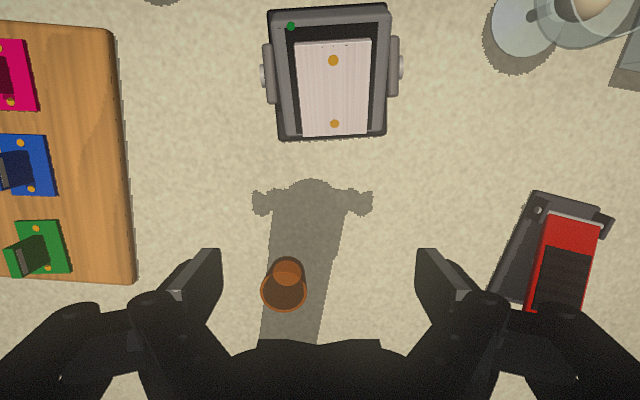

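```bash
python3 - <<'E'
import cv2
f=cv2.imread('pics/wr.png')[0:150,250:410]
cv2.imwrite('pics/wrz.png',cv2.resize(f,None,fx=5,fy=5,interpolation=cv2.INTER_CUBIC)[:600*2][:750])
f=cv2.imread('pics/wr.png')[0:115,250:410]
cv2.imwrite('pics/wrz.png',cv2.resize(cv2.imread('pics/wr.png')[25:145,260:400],None,fx=5,fy=5,interpolation=cv2.INTER_CUBIC))
E
```

```text
(no output)
```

View pics/wrz.png

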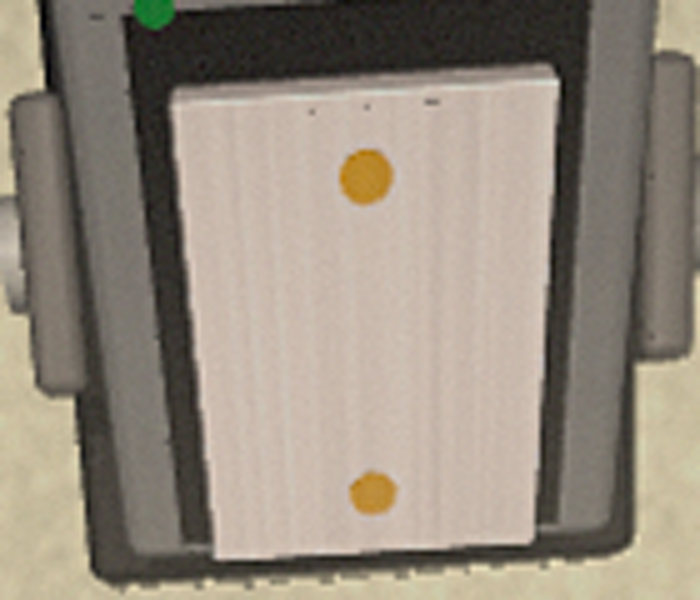

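```bash
cat > fit2.py <<'E'
from fit import *
import pickle
Tw=pickle.load(open('wr.pkl','rb'))
fw_=z(260,25,[(176,103),(556,81),(533,542),(215,560)])
def resA(p,w=(1,1,1)):
    P=fw(p);return np.r_[w[0]*np.ravel(proj('top',P)-ft),w[1]*np.ravel(proj('side',P)-fs),w[2]*np.ravel(proj('wrist',P,Tw)-fw_)]
def con(q): # xr yr yaw tilt
    n=R.from_euler('zy',[q[2],-q[3]]).apply([0,0,.047]);return np.r_[np.array([q[0],q[1],.066])+n,q[2],q[3]]
print('-----')
for w in [(1,1,1),(0,0,1),(1,1,0)]:
    a=least_squares(lambda p:resA(p,w),s.x);print(w,'free',a.x.round(4),np.degrees(a.x[3:]).round(2),np.abs(a.fun).max().round(2))
    a=least_squares(lambda q:resA(con(q),w),[.66,0,.2,.4]);print(w,'con',a.x.round(4),con(a.x).round(4),np.degrees(a.x[2:]).round(2),a.fun.round(1)[-8:],np.abs(a.fun).max())
E
python3 fit2.py | sed -n '/---/,$p'
```

```text
-----
(1, 1, 1) free [ 0.641  -0.0092  0.1038  0.2085  0.4405] [11.94 25.24] 2.22
(1, 1, 1) con [ 0.6623 -0.009   0.2088  0.4796] [ 0.6406 -0.009   0.1077  0.2088  0.4796] [11.97 27.48] [-2.1 -0.6  0.4  0.8  0.5  1.5  0.2 -1.5] 2.749332430955434
(0, 0, 1) free [ 0.6412 -0.0094  0.1005  0.2123  0.4038] [12.16 23.14] 1.37
(0, 0, 1) con [ 0.6619 -0.0092  0.212   0.4704] [ 0.6406 -0.0092  0.1079  0.212   0.4704] [12.15 26.95] [-1.9 -0.7  0.6  0.4  1.   1.6  0.5 -1.2] 1.8618309441264387
(1, 1, 0) free [ 0.6409 -0.0084  0.1046  0.1922  0.4567] [11.01 26.17] 1.72
(1, 1, 0) con [ 0.6622 -0.0077  0.1971  0.4945] [ 0.6399 -0.0077  0.1074  0.1971  0.4945] [11.29 28.33] [-0. -0. -0.  0. -0.  0. -0. -0.] 2.0804768015338766
```

```bash
python3 g.py .575 .32 .235 180 0 8
```

```text
t 6.1 pos [ 0.5626 -0.0106  0.2358] rot [-179.74    1.77    9.51] F [ 0.  -0.4 -1. ] w 0.0854
shift [ 1.337e+00 -6.480e+00  5.000e-03] turn [-0.03   0.222  0.188]
```

Wrist view: the face corners are at about (295,45), (371,41), (367,133) and (303,137). The tilt is still uncertain (23–28°), so I'll take a rolled view from the board side, which shows the slope edge-on.

```bash
python3 g.py .64 .095 .24 140 0 10
```

```text
t 6.1 pos [ 0.5626 -0.0106  0.2358] rot [-179.74    1.77    9.51] F [ 0.  -0.4 -1. ] w 0.0854
shift [ 1.873 -1.827 -0.133] turn [-5.033  0.234  0.018]
```

send_rows(
  plan=[
    [[0.62,-0.6,-0.1,0,0.08,0],[0.62,-0.6,-0.1,0,0.08,0],[0.6,-0.6,-0.1,0,0.08,0],[0,0,-0.1,-1,0,0],[0,0,-0.1,-1,0,0],[0,0,-0.1,-1,0,0],[0,0,-0.1,-1,0,0],[0,0,-0.1,-1,0,0]],
  ],
)

```text
time: 6.9
ee_pos: [0.6443, 0.095, 0.2789]
ee_rot: [138.8, -0.9, 8.6]
wrist_force: [-0.2, -0.4, -0.5]
gripper_width: 0.0855
```

```bash
python3 g.py .64 .095 .24 140 0 10;python3 shot.py wr2
```

```text
t 6.9 pos [0.6443 0.095  0.2789] rot [138.76  -0.95   8.58] F [-0.2 -0.4 -0.5] w 0.0855
shift [-0.098 -0.522  0.575] turn [ 0.156  0.026 -0.212]
6.9 [0.64428846 0.09497609 0.27889102] [138.7600136   -0.94959096   8.57749988]
```

View pics/wr2.png

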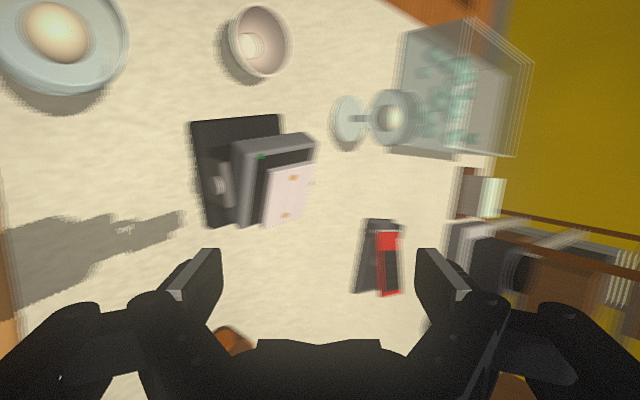

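The picture is motion-blurred but a good viewpoint. I'll settle the arm and shoot again.

send_rows(
  plan=[
    [[0,0,0,0,0,0],[0,0,0,0,0,0],[0,0,0,0,0,0],[0,0,0,0,0,0],[0,0,0,0,0,0],[0,0,0,0,0,0],[0,0,0,0,0,0],[0,0,0,0,0,0]],
  ],
)

```text
time: 7.75
ee_pos: [0.6432, 0.098, 0.2754]
ee_rot: [139.1, -0.7, 8.8]
wrist_force: [-0.6, -0.1, -0.6]
gripper_width: 0.0853
```

```bash
python3 shot.py wr3; python3 - <<'E'
import cv2
f=cv2.imread('pics/wr3.png')
cv2.imwrite('pics/wr3z.png',cv2.resize(f[100:240,180:330],None,fx=4,fy=4,interpolation=cv2.INTER_CUBIC))
E
```

```text
7.75 [0.64320011 0.09802732 0.2753715 ] [139.05478513  -0.6632559    8.79186259]
```

View pics/wr3z.png

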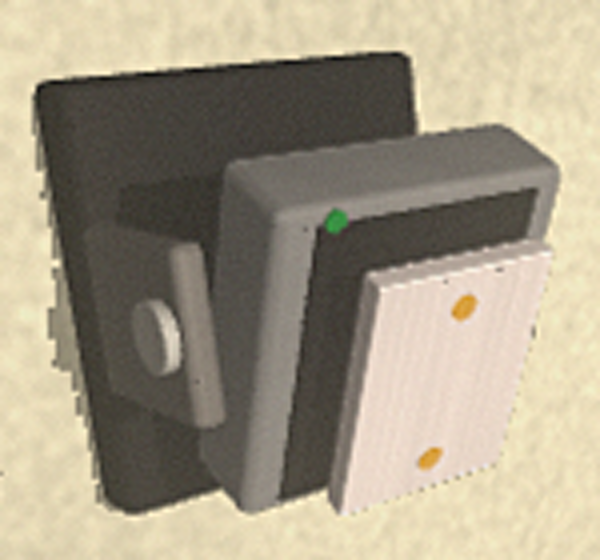

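```bash
cat > fit3.py <<'E'
from fit2 import *
T3=pickle.load(open('wr3.pkl','rb'))
f3=z(180,100,[(376,291),(552,254),(497,467),(341,515)],4)
d1=z(260,25,[(366,177),(373,493)]); d3=z(180,100,[(464,307),(430,458)],4)
def resB(p,w):
    p,sd=p[:5],p[5]
    P=fw(p);D=R.from_euler('zy',[p[3],-p[4]]).apply([[sd,0,0],[-sd,0,0]])+p[:3]
    return np.r_[w[0]*np.ravel(proj('top',P)-ft),w[1]*np.ravel(proj('side',P)-fs),w[2]*np.ravel(proj('wrist',P,Tw)-fw_),w[3]*np.ravel(proj('wrist',P,T3)-f3),
     w[2]*np.ravel(proj('wrist',D,Tw)-d1),w[3]*np.ravel(proj('wrist',D,T3)-d3)]
print('=====')
for w in [(1,1,1,1),(0,0,1,1),(0,0,0,1)]:
    for nm,f,x0 in [('free',lambda p:resB(p,w),np.r_[s.x,.025]),('con',lambda q:resB(np.r_[con(q[:4]),q[4]],w),[.66,0,.2,.4,.025])]:
        a=least_squares(f,x0);x=a.x if nm=='free' else np.r_[con(a.x[:4]),a.x[4]]
        print(w,nm,x.round(4),np.degrees(x[3:5]).round(2),np.abs(a.fun).max().round(2)); print(a.fun[16:].round(1))
E
python3 fit3.py | sed -n '/===/,$p'; python3 g.py .575 .32 .24 180 0 8
```

```text
=====
(1, 1, 1, 1) free [ 0.6405 -0.0094  0.1068  0.2112  0.454   0.0262] [12.1  26.01] 2.73
[-1.4 -0.5  0.6  0.6  0.9  2.   0.6 -0.7 -1.4 -1.7  1.3  0.3  1.1  0.3
 -1.9 -0.8 -0.4  0.1  0.3  0.1 -1.   0.1 -0.6  0.1]
(1, 1, 1, 1) con [ 0.6405 -0.0091  0.108   0.2122  0.4657  0.0262] [12.16 26.68] 2.99
[-2.  -0.6  0.4  0.5  0.9  1.9  0.4 -0.9 -0.8 -1.3  2.1  0.7  1.5  0.3
 -1.7 -0.7 -0.7 -0.1  0.1  0.  -0.4  0.4 -0.3  0.2]
(0, 0, 1, 1) free [ 0.6405 -0.0094  0.1072  0.2137  0.4538  0.0261] [12.24 26.  ] 1.96
[-1.5 -0.5  0.6  0.4  1.2  2.   0.8 -0.6 -1.2 -1.6  1.5  0.3  1.5  0.3
 -1.6 -0.7 -0.4  0.   0.4  0.1 -0.8  0.1 -0.3  0.1]
(0, 0, 1, 1) con [ 0.6405 -0.0092  0.1081  0.2143  0.4616  0.0261] [12.28 26.45] 2.07
[-1.9 -0.6  0.5  0.3  1.1  1.9  0.6 -0.7 -0.8 -1.3  2.1  0.6  1.7  0.3
 -1.5 -0.6 -0.6 -0.1  0.3  0.  -0.3  0.4 -0.1  0.2]
(0, 0, 0, 1) free [ 0.6385 -0.0171  0.0975  0.2098  0.4304  0.0268] [12.02 24.66] 1.38
[ 0.   0.   0.   0.   0.   0.   0.   0.  -0.5 -0.9  0.3  1.2  1.4  0.3
 -0.2 -1.1  0.   0.   0.   0.  -0.8  0.2  0.1  0.4]
(0, 0, 0, 1) con [ 0.6404 -0.0092  0.1081  0.2244  0.4623  0.0265] [12.86 26.49] 1.96
[-0.   0.  -0.   0.   0.   0.   0.  -0.  -1.3 -0.9  1.8  0.5  2.   0.2
 -1.3 -0.4 -0.  -0.   0.   0.  -0.6  0.3  0.   0.5]
t 7.8 pos [0.6432 0.098  0.2754] rot [139.04  -0.67   8.79] F [ 0.2 -0.1  0.4] w 0.0855
shift [-0.678 -3.93  -2.484] turn [ 5.119 -0.115  0.065]
```

```bash
cat > fit4.py <<'E'
import fit3,fit
from fit3 import *
print('#####')
L0=fit.L.copy()
for m in [0,.001,.0015,.002]:
    fit.L[:]=L0-np.sign(L0)*m
    for nm,f,x0 in [('free',lambda p:resB(p,(.5,.5,1,1)),np.r_[s.x,.025]),('con',lambda q:resB(np.r_[con(q[:4]),q[4]],(.5,.5,1,1)),[.66,0,.2,.4,.025])]:
        a=least_squares(f,x0);x=a.x if nm=='free' else np.r_[con(a.x[:4]),a.x[4]]
        print(m,nm,x.round(4),np.degrees(x[3:5]).round(2),a.cost.round(2))
E
python3 fit4.py | sed -n '/###/,$p'
```

```text
#####
0 free [ 0.6405 -0.0094  0.1071  0.213   0.4539  0.0261] [12.21 26.  ] 12.88
0 con [ 0.6405 -0.0092  0.1081  0.2137  0.4628  0.0262] [12.25 26.51] 13.79
0.001 free [ 0.6407 -0.0091  0.1081  0.2102  0.4282  0.0257] [12.05 24.53] 9.73
0.001 con [ 0.6407 -0.009   0.1086  0.2107  0.4337  0.0257] [12.07 24.85] 10.07
0.0015 free [ 0.6408 -0.009   0.1085  0.2088  0.4152  0.0255] [11.96 23.79] 13.14
0.0015 con [ 0.6408 -0.0089  0.1089  0.2091  0.419   0.0255] [11.98 24.01] 13.3
0.002 free [ 0.6409 -0.0089  0.109   0.2073  0.4022  0.0253] [11.88 23.04] 19.96
0.002 con [ 0.6409 -0.0088  0.1092  0.2075  0.4042  0.0253] [11.89 23.16] 20.01
```

Face estimate: centre (0.6406, -0.009, 0.1083), yaw 12°, tilt about 25°. On to the tag.

send_rows(
  plan=[
    [[0,0,-0.1,0.9,0,0],[0,0,-0.1,0.9,0,0],[0,0,-0.1,0.9,0,0],[0,0,-0.1,0.9,0,0],[0,0,-0.1,0.9,0,0],[-0.3,-0.7,0,0.5,0,0],[-0.35,-0.8,0,0.1,0,0],[-0.35,-0.8,0,0,0,0]],
  ],
)

```text
time: 8.6
ee_pos: [0.5777, 0.2088, 0.2953]
ee_rot: [-179.1, -0.9, 8.1]
wrist_force: [-0.2, 0.8, -0.7]
gripper_width: 0.0851
```

```bash
python3 g.py .56 .32 .2 180 0 8
```

```text
t 8.6 pos [0.5777 0.2088 0.2953] rot [-179.06   -0.87    8.08] F [-0.2  0.8 -0.7] w 0.0851
shift [-0.066 -2.219  1.942] turn [-0.118 -0.108  0.011]
```

send_rows(
  plan=[
    [[0,-0.55,0.3,-0.04,-0.04,0],[0,-0.55,0.4,-0.04,-0.04,0],[0,-0.5,0.4,-0.04,-0.03,0],[0,-0.3,0.4,0,0,0],[0,-0.1,0.2,0,0,0],[0,0,0,0,0,0],[0,0,0,0,0,0],[0,0,0,0,0,0]],
  ],
)

```text
time: 9.4
ee_pos: [0.5606, 0.3163, 0.2119]
ee_rot: [-179.9, -0.1, 8.5]
wrist_force: [0.4, -0.1, -0.1]
gripper_width: 0.0855
```

```bash
python3 shot.py wt; python3 g.py .604 .325 .2 180 0 8
```

```text
9.4 [0.56064625 0.31628928 0.21189934] [-1.79918477e+02 -1.42538218e-01  8.46300118e+00]
t 9.45 pos [0.561  0.316  0.2122] rot [-179.92   -0.18    8.44] F [-0.1  0.1 -0.5] w 0.0855
shift [ 0.876 -0.051  0.246] turn [-0.01  -0.022  0.055]
```

View pics/wt.png

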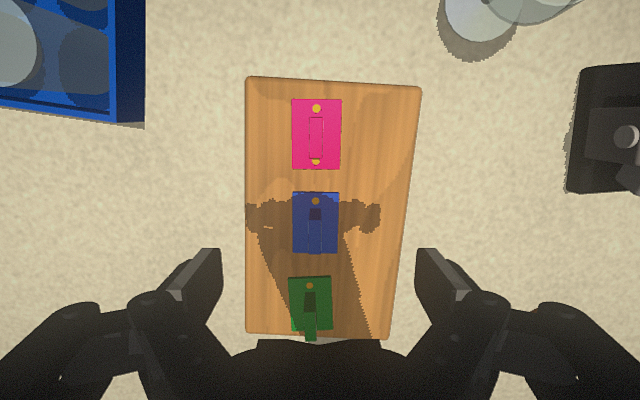

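```bash
python3 - <<'E'
import cv2
f=cv2.imread('pics/wt.png')
cv2.imwrite('pics/wtz.png',cv2.resize(f[85:185,270:360],None,fx=6,fy=6,interpolation=cv2.INTER_CUBIC))
E
```

```text
(no output)
```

View pics/wtz.png

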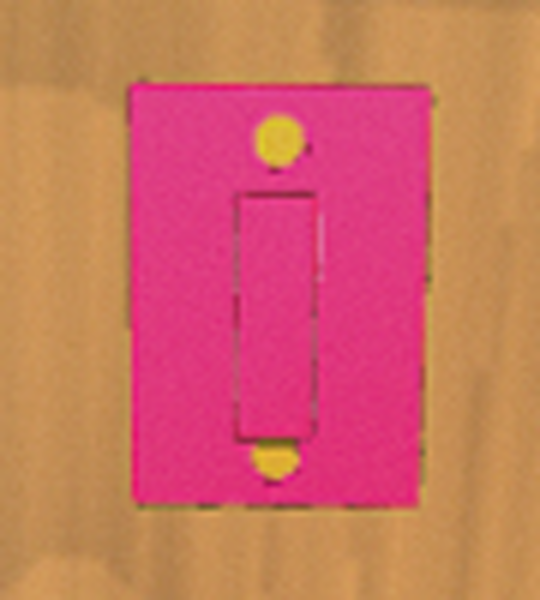

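```bash
cat > fitt.py <<'E'
from fit import *
import pickle
T=pickle.load(open('wt.pkl','rb'))
m1=z(270,85,[(132,86),(431,88),(419,506),(134,506)],6);m2=z(270,85,[(236,193),(316,193),(314,438),(235,439)],6)
A=rect(.07,.05,.024);B=rect(.036,.012,.064)
def f(p):
    r=R.from_euler('z',p[2]);o=[p[0],p[1],0]
    return np.r_[np.ravel(proj('wrist',r.apply(A)+o,T)-m1),np.ravel(proj('wrist',r.apply(B)+o,T)-m2)]
a=least_squares(f,s3.x);print('##tag',a.x.round(4),np.degrees(a.x[2]),a.fun.round(1))
E
python3 fitt.py | grep -A3 '##'
```

```text
##tag [0.6052 0.3254 0.1395] 7.994888558464768 [-0.8 -0.6  0.2 -0.4  0.3  0.4 -0.3 -0.  -0.   0.   0.3  0.2  0.1  0.4
  0.   0.1]
```

```bash
python3 g.py .605 .3254 .09 180 0 8
```

```text
t 9.45 pos [0.561  0.316  0.2122] rot [-179.92   -0.18    8.44] F [-0.1  0.1 -0.5] w 0.0855
shift [ 0.89  -0.052  2.446] turn [-0.01  -0.022  0.055]
```

send_rows(
  plan=[
    [[0.3,-0.02,0.3,0,0,0.05],[0.3,-0.02,0.4,0,0,0],[0.25,-0.01,0.5,0,0,0],[0,0,0.5,0,0,0],[0,0,0.4,0,0,0],[0,0,0.2,0,0,0],[0,0,0,0,0,0],[0,0,0,0,0,0]],
  ],
)

```text
time: 10.25
ee_pos: [0.6145, 0.319, 0.1038]
ee_rot: [-179.8, -1.1, 7.4]
wrist_force: [1.1, 0.8, 1.3]
gripper_width: 0.0856
```

```bash
python3 g.py .605 .3254 .031 180 0 8
```

```text
t 10.25 pos [0.6145 0.319  0.1038] rot [-179.78   -1.14    7.38] F [1.1 0.8 1.3] w 0.0856
shift [-0.201 -0.146  1.454] turn [-0.026 -0.143 -0.077]
```

send_rows(
  plan=[
    [[-0.08,-0.06,0.1,-0.02,-0.08,-0.04],[-0.08,-0.06,0.15,0,-0.05,-0.03],[-0.03,-0.02,0.15,0,0,0],[0,0,0.15,0,0,0],[0,0,0.12,0,0,0],[0,0,0.05,0,0,0],[0,0,0,0,0,0],[0,0,0,0,0,0]],
  ],
)

```text
time: 11.05
ee_pos: [0.6048, 0.3267, 0.068]
ee_rot: [-179.8, -0.3, 8.0]
wrist_force: [-1.1, -0.5, -0.4]
gripper_width: 0.0854
```

```bash
python3 g.py .605 .3254 .031 180 0 8
```

```text
t 11.05 pos [0.6048 0.3267 0.068 ] rot [-179.85   -0.27    8.04] F [-1.1 -0.5 -0.4] w 0.0854
shift [-0.004  0.028  0.74 ] turn [-0.019 -0.034  0.005]
```

send_rows(
  plan=[
    [[0,0.02,0.12,0,-0.03,0],[0,0.01,0.14,0,0,0],[0,0,0.14,0,0,0],[0,0,0.14,0,0,0],[0,0,0.1,0,0,0],[0,0,0.03,0,0,0],[0,0,0,0,0,0],[0,0,0,0,0,0]],
  ],
)

```text
time: 11.85
ee_pos: [0.6054, 0.3248, 0.0313]
ee_rot: [-179.9, -0.0, 8.0]
wrist_force: [0.1, 0.0, 0.6]
gripper_width: 0.0854
```

```bash
python3 g.py .605 .3254 .031 180 0 8
```

```text
t 11.85 pos [0.6054 0.3248 0.0313] rot [-1.7986e+02 -1.0000e-02  8.0100e+00] F [0.1 0.  0.6] w 0.0854
shift [-0.006 -0.013  0.006] turn [-0.017 -0.002  0.001]
```

send_rows(
  plan=[
    [[0,0,0,0,0,0],[0,0,0,0,0,0],[0,0,0,0,0,0],[0,0,0,0,0,0],[0,0,0,0,0,0],[0,0,0,0,0,0],[0,0,0,0,0,0],[0,0,0,0,0,0]],
  ],
  hand=1,
)

```text
time: 12.65
ee_pos: [0.6061, 0.3254, 0.0326]
ee_rot: [-179.8, -0.1, 8.0]
wrist_force: [-0.2, -0.6, -0.6]
gripper_width: 0.0111
```

```bash
python3 g.py .605 .3254 .031 180 0 8
```

```text
t 12.65 pos [0.6061 0.3254 0.0326] rot [-1.7981e+02 -1.3000e-01  8.0200e+00] F [-0.2 -0.6 -0.6] w 0.0111
shift [-0.021 -0.003  0.032] turn [-0.024 -0.016  0.002]
```

The grip width is 11.1 mm on the fin. Lifting.

send_rows(
  plan=[
    [[0,0,-0.15,0,0,0],[0,0,-0.3,0,0,0],[0,0,-0.5,0,0,0],[0,0,-0.6,0,0,0],[0,0,-0.6,0,0,0],[0,0,-0.6,0,0,0],[0,0,-0.4,0,0,0],[0,0,-0.2,0,0,0]],
  ],
)

```text
time: 13.45
ee_pos: [0.6052, 0.3241, 0.2121]
ee_rot: [-179.8, -0.1, 8.0]
wrist_force: [0.7, 0.7, -1.0]
gripper_width: 0.0114
```

```bash
cat > tgt.py <<'E'
import sys
from g import *
c=np.array([.6406,-.009,.1085]);psi,t=12.1,25.0
def target(h,tz=.0146,tx=-.001,c=c,psi=psi,t=t):
    Rf=R.from_euler('xyz',[180,-t,psi],degrees=True).as_matrix()
    return c-Rf[:,2]*(h+tz)-Rf[:,0]*tx,[180,-t,psi]
if __name__=='__main__':
    p,r=target(float(sys.argv[1]));print(p.round(4));go(p,r)
E
python3 tgt.py .1; python3 shot.py wg
```

```text
[ 0.5941 -0.019   0.2128]
t 13.45 pos [0.6052 0.3241 0.2121] rot [-1.7981e+02 -1.3000e-01  8.0000e+00] F [ 0.7  0.7 -1. ] w 0.0114
shift [-1.173  6.763 -0.038] turn [ 0.09   3.107 -0.509]
13.45 [0.60518201 0.32407485 0.21209775] [-1.79814943e+02 -1.30043049e-01  7.99798957e+00]
```

View pics/wg.png

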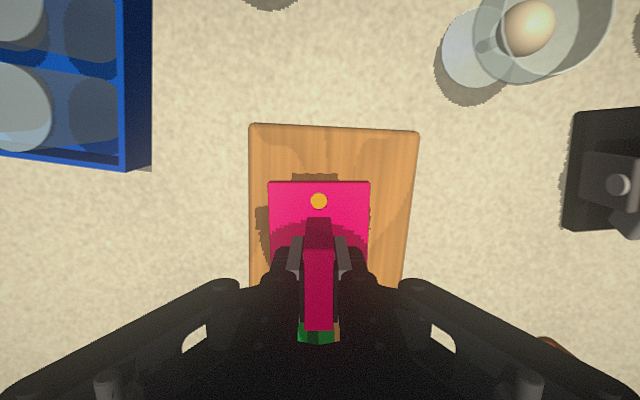

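Wrist view: the tag is held straight, with its far plate corners at (268,182) and (370,182). I'll check this against my assumed hold.

```bash
python3 - <<'E'
from h import *
Tc=np.array(C['wrist']['T_tool_cam']) 
for tx in(-.003,-.001,.001):
  for tz in (.0136,.0146,.0156):
    print(tx,tz,proj('wrist',[[.035+tx,.025,tz-.006],[.035+tx,-.025,tz-.006]],Tc).round(1).tolist())
f=cv2.imread('pics/wg.png')
cv2.imwrite('pics/wgz.png',cv2.resize(f[170:250,255:385],None,fx=5,fy=5,interpolation=cv2.INTER_CUBIC))
E
```

```text
-0.003 0.0136 [[369.7, 187.2], [265.3, 187.1]]
-0.003 0.0146 [[369.4, 186.8], [265.6, 186.6]]
-0.003 0.0156 [[369.0, 186.3], [266.0, 186.1]]
-0.001 0.0136 [[369.9, 183.1], [265.1, 183.0]]
-0.001 0.0146 [[369.5, 182.7], [265.5, 182.5]]
-0.001 0.0156 [[369.2, 182.3], [265.8, 182.1]]
0.001 0.0136 [[370.0, 179.0], [264.9, 178.9]]
0.001 0.0146 [[369.7, 178.6], [265.3, 178.4]]
0.001 0.0156 [[369.4, 178.2], [265.6, 178.0]]
```

View pics/wgz.png

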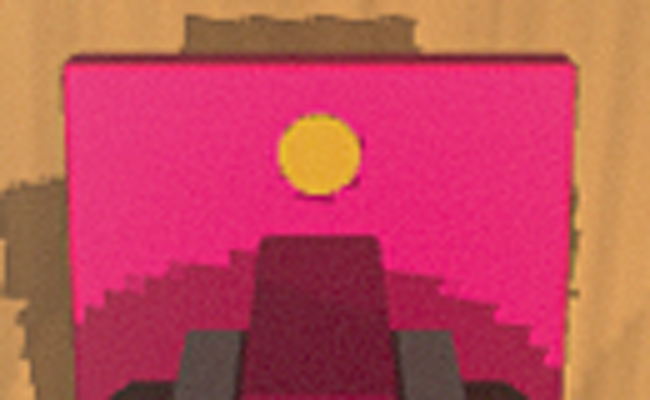

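The hold matches: offset -1 mm in x, underside 14.6 mm ahead of the TCP. Moving over to the reader.

send_rows(
  plan=[
    [[-0.1,0.4,-0.1,0,0,0],[-0.1,0.7,-0.1,0,0,0],[-0.15,0.8,-0.05,0,0,0],[-0.15,0.8,0,0,0,0],[-0.15,0.8,0,0,0,0],[-0.15,0.8,0,0,0,-0.1],[-0.1,0.7,0,0,0,-0.1],[-0.1,0.5,0,0,0,-0.1]],
  ],
)

```text
time: 14.3
ee_pos: [0.5889, 0.0327, 0.2199]
ee_rot: [-179.8, 0.4, 10.8]
wrist_force: [0.1, -0.1, -0.0]
gripper_width: 0.0111
```

```bash
python3 tgt.py .08
```

```text
[ 0.6024 -0.0172  0.1947]
t 14.3 pos [0.5889 0.0327 0.2199] rot [-179.83    0.36   10.81] F [ 0.1 -0.1 -0. ] w 0.0111
shift [0.081 1.032 0.501] turn [ 0.013  3.17  -0.164]
```

send_rows(
  plan=[
    [[0,0.4,0,0,0.4,0],[0,0.4,0,0,0.6,0],[0,0.2,0,0,0.6,-0.05],[0,0,0,0,0.6,-0.05],[0,0,0,0,0.5,-0.05],[0,0,0,0,0.3,0],[0,0,0,0,0,0],[0,0,0,0,0,0]],
  ],
)

```text
time: 15.1
ee_pos: [0.5842, -0.0372, 0.2125]
ee_rot: [179.5, -23.1, 11.1]
wrist_force: [0.9, 1.0, 0.2]
gripper_width: 0.0112
```

```bash
python3 tgt.py .04
```

```text
[ 0.6189 -0.0136  0.1584]
t 15.1 pos [ 0.5842 -0.0372  0.2125] rot [179.5  -23.09  11.06] F [0.9 1.  0.2] w 0.0112
shift [ 0.286 -0.341  1.294] turn [ 0.116  0.24  -0.118]
```

send_rows(
  plan=[
    [[0.08,-0.1,0.15,0.03,0.08,-0.04],[0.08,-0.1,0.2,0.03,0.08,-0.04],[0.06,-0.08,0.2,0.03,0.05,-0.04],[0.04,-0.04,0.2,0,0,0],[0,0,0.2,0,0,0],[0,0,0.1,0,0,0],[0,0,0,0,0,0],[0,0,0,0,0,0]],
  ],
)

```text
time: 15.9
ee_pos: [0.6051, -0.0216, 0.1659]
ee_rot: [179.7, -23.5, 11.9]
wrist_force: [-1.0, 0.3, -0.2]
gripper_width: 0.0109
```

```bash
python3 tgt.py .02; python3 shot.py wp; python3 - <<'E'
from h import *
from rig import ctrl
f=ctrl.snapshot('side')['frame'][:,:,::-1]
cv2.imwrite('pics/sp.png',cv2.resize(f[130:250,250:370],None,fx=5,fy=5,interpolation=cv2.INTER_CUBIC))
E
```

```text
[ 0.6272 -0.0119  0.1403]
t 15.9 pos [ 0.6051 -0.0216  0.1659] rot [179.7  -23.54  11.93] F [-1.   0.3 -0.2] w 0.0109
shift [ 0.23  -0.103  0.658] turn [ 0.046  0.183 -0.019]
15.9 [ 0.60505416 -0.0216288   0.1658793 ] [179.70311999 -23.54001801  11.93132733]
```

View pics/wp.png

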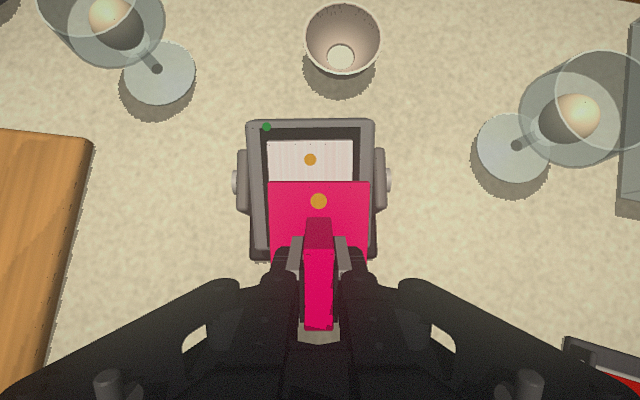

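View pics/sp.png

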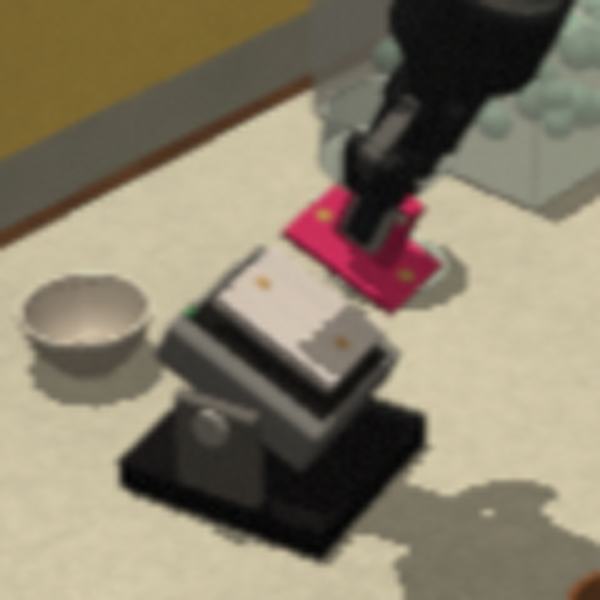

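```bash
python3 - <<'E'
from h import *
import pickle
T=pickle.load(open('wp.pkl','rb'))
f=cv2.imread('pics/wp.png')
cv2.imwrite('pics/wpz.png',cv2.resize(f[110:270,225:395],None,fx=4,fy=4,interpolation=cv2.INTER_CUBIC))
for t in (23,25,27):
    P=R.from_euler('zy',[12.1,-t],degrees=True).apply([[.037,.027,0],[.037,-.027,0],[.0257,0,0]])+[.6406,-.009,.1085]
    print(t,(((proj('wrist',P,T)-[225,110])+.5)*4-.5).round(0).tolist())
# side slopes
tg=tool({'ee_pos':np.array([.6051,-.0216,.1659]),'ee_rot':[179.70,-23.54,11.93]})
Q=np.array([[.034,-.025,.0086],[-.036,-.025,.0086]])@tg[:3,:3].T+tg[:3,3]
print('tag left edge side px',(((proj('side',Q)-[250,130])+.5)*5-.5).round(0).tolist())
for t in (23,25,27):
    P=R.from_euler('zy',[12.1,-t],degrees=True).apply([[.037,.027,0],[-.037,.027,0]])+[.6406,-.009,.1085]
    q=(((proj('side',P)-[250,130])+.5)*5-.5);print(t,q.round(0).tolist(),(q[1]-q[0])[1]/(q[1]-q[0])[0])
E
```

```text
23 [[172.0, 130.0], [504.0, 125.0], [338.0, 197.0]]
25 [[171.0, 130.0], [504.0, 126.0], [337.0, 198.0]]
27 [[169.0, 131.0], [504.0, 127.0], [337.0, 199.0]]
tag left edge side px [[282.0, 226.0], [395.0, 308.0]]
23 [[216.0, 299.0], [332.0, 380.0]] 0.7024415686524185
25 [[216.0, 297.0], [331.0, 382.0]] 0.7361668380965123
27 [[217.0, 296.0], [330.0, 384.0]] 0.7703849906595395
```

View pics/wpz.png

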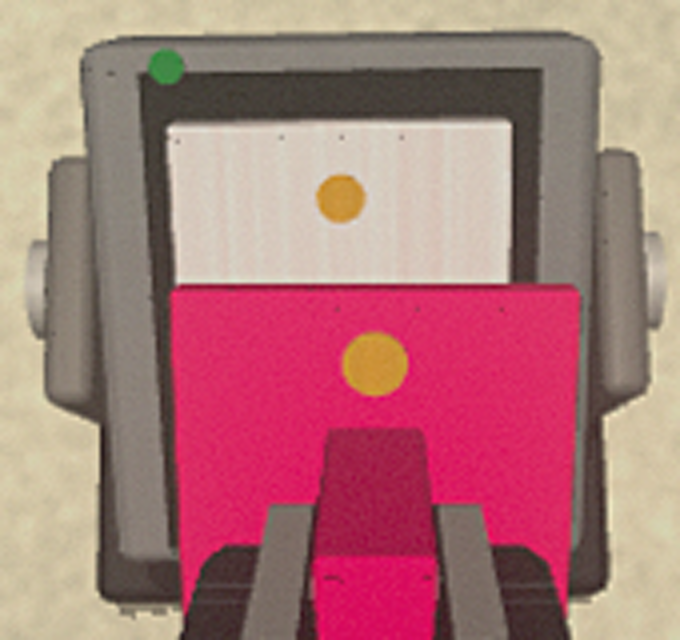

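```bash
sed -i 's/c=np.array.*/c=np.array([.6406,-.0094,.1085]);psi,t=12.1,25.3/' tgt.py; python3 tgt.py .01
```

```text
[ 0.6312 -0.0114  0.1312]
t 16.0 pos [ 0.6052 -0.0216  0.1662] rot [179.7  -23.58  11.93] F [ 0.8 -0.4 -0.4] w 0.0114
shift [ 0.224 -0.096  0.863] turn [ 0.046  0.215 -0.019]
```

send_rows(
  plan=[
    [[0.05,-0.025,0.1,0.01,0.06,0],[0.06,-0.025,0.12,0.01,0.06,0],[0.05,-0.02,0.12,0.01,0.05,0],[0.04,-0.015,0.12,0,0.03,0],[0,0,0.12,0,0,0],[0,0,0.08,0,0,0],[0,0,0.03,0,0,0],[0,0,0,0,0,0]],
  ],
)

```text
time: 16.8
ee_pos: [0.6373, -0.0143, 0.1502]
ee_rot: [-179.6, -24.0, 11.9]
wrist_force: [-0.1, -0.0, -1.3]
gripper_width: 0.0113
```

```bash
python3 tgt.py .006
```

```text
[ 0.6329 -0.0111  0.1276]
t 16.8 pos [ 0.6373 -0.0143  0.1502] rot [-179.59  -23.98   11.86] F [-0.1 -0.  -1.3] w 0.0113
shift [-0.25  -0.079  0.385] turn [-0.039  0.165 -0.028]
```

send_rows(
  plan=[
    [[-0.05,-0.02,0,-0.02,0.05,0],[-0.06,-0.02,0,-0.01,0.05,0],[-0.05,-0.02,0.03,0,0.05,-0.02],[-0.03,-0.01,0.05,0,0,0],[0,0,0.05,0,0,0],[0,0,0.05,0,0,0],[0,0,0,0,0,0],[0,0,0,0,0,0]],
  ],
)

```text
time: 17.6
ee_pos: [0.6379, -0.0137, 0.1491]
ee_rot: [-179.5, -24.0, 12.0]
wrist_force: [0.2, -0.1, -0.4]
gripper_width: 0.0111
```

```bash
python3 tgt.py .006
```

```text
[ 0.6329 -0.0111  0.1276]
t 17.6 pos [ 0.6379 -0.0137  0.1491] rot [-179.54  -23.96   12.04] F [ 0.2 -0.1 -0.4] w 0.0111
shift [-0.255 -0.069  0.359] turn [-0.055  0.168 -0.008]
```

```bash
python3 -c "
from rig import ctrl
print(ctrl.observe()['joints'].round(2))"
```

```text
[ -4.67  34.27   9.94 116.58 -62.99  13.32 -15.54]
```

The arm has hit joint limits: j5 at -63.0 and j6 at 13.3. The mirrored elbow branch, with j5 positive, has plenty of range. I'll back off and re-approach with the tool leaned so j5 goes positive.

send_rows(
  plan=[
    [[0,0,-0.3,0,0,0],[0,0,-0.5,0,0,0],[0,0,-0.5,0,0,0],[0,0,-0.3,0,-0.5,0],[0,0,0,0,-0.7,0],[0,0,0,0,-0.7,0],[0,0,0,0,-0.7,0],[0,0,0,0,-0.3,0]],
  ],
)

```text
time: 18.4
ee_pos: [0.6011, -0.0225, 0.2257]
ee_rot: [-179.5, 0.4, 11.9]
wrist_force: [0.5, 1.0, -1.5]
gripper_width: 0.0114
```

```bash
cat > j.py <<'E'
from rig import ctrl
o=ctrl.observe();print(round(o['time'],2),'J',o['joints'].round(1).tolist(),o['ee_pos'].round(4).tolist(),o['ee_rot'].round(2).tolist())
open('log.txt','a').write(repr((o['joints'].tolist(),o['ee_pos'].tolist(),o['ee_rot'].tolist()))+'\n')
E
python3 j.py
```

```text
18.4 J [-24.9, 38.3, 41.6, 95.7, -29.4, 58.0, -51.2] [0.6011, -0.0225, 0.2257] [-179.55, 0.36, 11.94]
```

```bash
cat > kin.py <<'E'
from h import *
import itertools
D=[([67.96273756,36.05904473,2.20488908,86.99560467,-1.54785714,57.08237869,-1.14570373],[0.20355917,-0.61665844,0.23039056],[-179.892736,0.002045,18.2650678]),
([-4.67,34.27,9.94,116.58,-62.99,13.32,-15.54],[.6379,-.0137,.1491],[-179.54,-23.96,12.04])]
for l in open('log.txt'): D.append(eval(l))
rz=lambda a:R.from_euler('z',a,degrees=True);ry=lambda a:R.from_euler('y',a,degrees=True)
def rot(j,s,o1,o7):
    return rz(s[0]*j[0]+o1)*ry(j[1])*rz(s[1]*j[2])*ry(j[3])*rz(s[2]*j[4])*ry(j[5])*rz(s[3]*j[6]+o7)
if __name__=='__main__':
  for s in itertools.product([1,-1],repeat=4):
    best=None
    for o1 in (0,90,180,-90):
      for o7 in (0,90,180,-90):
        e=[np.degrees((rot(j,s,o1,o7).inv()*R.from_euler('xyz',r,degrees=True)).magnitude()) for j,p,r in D]
        if best is None or max(e)<max(best[0]): best=(e,o1,o7)
    print(s,best)
E
python3 kin.py
```

```text
(1, 1, 1, 1) ([np.float64(36.530736346072324), np.float64(24.467607120225498), np.float64(23.881474430492595)], 0, -90)
(1, 1, 1, -1) ([np.float64(51.17877136631125), np.float64(38.295096708154766), np.float64(36.177696469153275)], 0, 180)
(1, 1, -1, 1) ([np.float64(51.8406622052758), np.float64(58.18262238099897), np.float64(57.95725628801584)], 0, 180)
(1, 1, -1, -1) ([np.float64(49.554718021886686), np.float64(83.47202084987698), np.float64(83.41393597656763)], -90, 90)
(1, -1, 1, 1) ([np.float64(49.963414759980864), np.float64(50.394084260958095), np.float64(49.64502996978516)], 90, -90)
(1, -1, 1, -1) ([np.float64(47.67951491839368), np.float64(56.24564107519918), np.float64(113.51094453072136)], -90, 90)
(1, -1, -1, 1) ([np.float64(48.21719839026313), np.float64(67.55186395973017), np.float64(37.47198250830899)], 0, 180)
(1, -1, -1, -1) ([np.float64(134.07446702538897), np.float64(90.89157135872331), np.float64(40.239566134499235)], 180, 180)
(-1, 1, 1, 1) ([np.float64(97.5443841402775), np.float64(103.65118925798309), np.float64(64.10579088370709)], 0, 0)
(-1, 1, 1, -1) ([np.float64(84.74701413623667), np.float64(61.332791297259696), np.float64(13.607602933924149)], -90, 90)
(-1, 1, -1, 1) ([np.float64(84.17061058268706), np.float64(51.01269881282711), np.float64(93.22503104881748)], 0, 180)
(-1, 1, -1, -1) ([np.float64(4.409777650595096), np.float64(19.87941846053961), np.float64(83.29026140554416)], 0, 90)
(-1, -1, 1, 1) ([np.float64(86.0525347080681), np.float64(80.26667290173044), np.float64(65.66379731897112)], -90, 90)
(-1, -1, 1, -1) ([np.float64(88.3428026240198), np.float64(59.87866133357268), np.float64(73.14295953708393)], -90, 90)
(-1, -1, -1, 1) ([np.float64(87.70859256951721), np.float64(58.919977040699315), np.float64(12.300222136983908)], 0, 180)
(-1, -1, -1, -1) ([np.float64(8.294800960647544e-07), np.float64(0.0014776223929729617), np.float64(5.6596826440498563e-14)], 0, 90)
```

```bash
cat >> kin.py <<'E'
S=(-1,-1,-1,-1)
def cols(j):
    r=R.identity();A=[]
    r=r*rz(-j[0]);A.append(r.apply([0,0,1]))
    r=r*ry(j[1])*rz(-j[2]);A.append(r.apply([0,0,1]));A.append(r.apply([1,0,0]))
    r=r*ry(j[3]);A.append(r.apply([1,0,0]));
    r=r*rz(-j[4]);A.append(r.apply([0,0,1]));A.append(r.apply([1,0,0])) 
    r=r*ry(j[5]);A.append(r.apply([1,0,0]));A.append(r.apply([0,0,1]))
    return np.array(A).T
M=np.vstack([cols(j) for j,p,r in D]);b=np.hstack([p for j,p,r in D])
if __name__=='__main__':
    for keep in ([0,1,4,7],[0,1,2,3,4,7],[0,1,2,3,4,6,7],[0,1,2,3,4,5,6,7]):
        x,res,rk,sv=np.linalg.lstsq(M[:,keep],b,rcond=None);print(keep,x.round(4),np.abs(M[:,keep]@x-b).max(),sv.min())
E
python3 kin.py | tail -4
```

```text
[0, 1, 4, 7] [0.4148 0.5105 0.4202 0.362 ] 0.026032654049924303 0.18137662282187092
[0, 1, 2, 3, 4, 7] [ 0.2917  0.4604  0.1164 -0.0449  0.3035  0.2394] 0.022954566048157543 0.07469715309502821
[0, 1, 2, 3, 4, 6, 7] [ 0.3673  0.484   0.0343 -0.0249  0.3559 -0.0241  0.3338] 0.024616190039694397 0.056228773118444514
[0, 1, 2, 3, 4, 5, 6, 7] [ 0.3634  0.513   0.0474  0.0055  0.3523 -0.0196 -0.0064  0.3402] 0.02494053511808625 0.056021882815295326
```

send_rows(
  plan=[
    [[-0.2,0,-0.3,0,0,0],[-0.2,0,-0.3,0,0,0],[0,0,-0.2,0.8,0,0],[0,0,0,0.8,0,0],[0,0,0,0.8,0,0],[0,0,0,0.8,0,0],[0,0,0,0.3,0,0],[0,0,0,0,0,0]],
  ],
)

```text
time: 19.2
ee_pos: [0.5763, -0.0255, 0.2771]
ee_rot: [-150.6, -0.3, 12.1]
wrist_force: [-0.2, 0.2, -0.9]
gripper_width: 0.0112
```

```bash
python3 j.py
```

```text
19.2 J [-2.8, 38.3, 31.1, 89.0, -42.2, 81.4, -36.4] [0.5763, -0.0255, 0.2771] [-150.63, -0.3, 12.12]
```

send_rows(
  plan=[
    [[0,0,0,-0.9,0,0],[0,0,0,-0.9,0,0],[0,0,0,-0.9,0,0],[0,0,0,-0.9,0,0],[0,0,0,-0.9,0,0],[0,0,0,-0.9,0,0],[0,0,0,-0.9,0,0],[0,0,0,-0.9,0,0]],
  ],
)

```text
time: 20.0
ee_pos: [0.5724, -0.0327, 0.2906]
ee_rot: [149.9, -1.9, 11.4]
wrist_force: [0.1, 0.5, -2.4]
gripper_width: 0.011
```

```bash
python3 j.py; python3 kin.py | tail -4
```

```text
20.0 J [-54.0, 39.7, 62.0, 104.0, -7.0, 46.9, -75.8] [0.5724, -0.0327, 0.2906] [149.91, -1.92, 11.44]
[0, 1, 2, 3, 4, 7] [ 0.3736  0.4971  0.0448 -0.0128  0.3709  0.3256] 0.023977396301219034 0.24075482025644077
[0, 1, 2, 3, 4, 6, 7] [ 0.3714  0.49    0.0235 -0.0219  0.3704 -0.0185  0.3349] 0.02460644472001325 0.24074145865273974
[0, 1, 2, 3, 4, 5, 6, 7] [ 3.705e-01  5.339e-01  3.540e-02  2.320e-02  3.684e-01 -2.530e-02
  3.000e-04  3.519e-01] 0.025944593374729735 0.12313505478542779
```

```bash
cat > kin2.py <<'E'
from kin import *
def cols2(j):
    r=rz(-j[0]);A=[r.apply([0,0,1]),r.apply([1,0,0]),r.apply([0,1,0])]
    r=r*ry(j[1])*rz(-j[2]);A+=[r.apply([0,0,1]),r.apply([1,0,0]),r.apply([0,1,0])]
    r=r*ry(j[3])*rz(-j[4]);A+=[r.apply([0,0,1]),r.apply([1,0,0]),r.apply([0,1,0])]
    r=r*ry(j[5]);A+=[r.apply([0,0,1])]
    return np.array(A).T
M2=np.vstack([cols2(j) for j,p,r in D])
if __name__=='__main__':
    print('@@')
    for keep in ([0,2,3,6,9],[0,3,5,6,9],[0,3,6,8,9],[0,2,3,5,6,8,9],[0,1,2,3,6,9],list(range(10))):
        x=np.linalg.lstsq(M2[:,keep],b,rcond=None)[0];print(keep,x.round(4),np.abs(M2[:,keep]@x-b).max())
E
python3 kin2.py | sed -n '/@@/,$p'
```

```text
@@
[0, 2, 3, 6, 9] [ 0.3498 -0.0248  0.5487  0.3823  0.3506] 0.007439862191541247
[0, 3, 5, 6, 9] [ 0.3322  0.5608 -0.0262  0.3867  0.3473] 0.0054891065396815986
[0, 3, 6, 8, 9] [ 0.3452  0.5625  0.3933 -0.0224  0.3494] 0.016580156941076667
[0, 2, 3, 5, 6, 8, 9] [ 3.362e-01 -1.150e-02  5.591e-01 -1.620e-02  3.821e-01 -3.000e-04
  3.499e-01] 6.842733753117253e-06
[0, 1, 2, 3, 6, 9] [ 0.4798  0.1083 -0.0265  0.3742  0.3781  0.344 ] 0.003797147971637549
[0, 1, 2, 3, 4, 5, 6, 7, 8, 9] [ 3.359e-01 -3.000e-04 -1.150e-02  5.595e-01  0.000e+00 -1.620e-02
  3.821e-01 -0.000e+00 -3.000e-04  3.499e-01] 3.3789722989896465e-06
```

The kinematic model now fits to about 0.01 mm. I'll look for feasible joint solutions at the final pose.

```bash
cat > ik.py <<'E'
from kin2 import *
keep=[0,2,3,5,6,8,9]
X=np.linalg.lstsq(M2[:,keep],b,rcond=None)[0]
lo=np.array([-175.42,-21.48,-71.46,10.55,-63.04,13.31,-168.57]);hi=np.array([175.42,121.26,75.88,141.38,243.04,113.54,168.57])
def fk(j): return cols2(j)[:,keep]@X, rot(j,S,0,90)
def err(j,p,Rt):
    a,r=fk(j); return np.r_[(a-p)*1000,np.degrees((r.inv()*Rt).as_rotvec())*5]
def solve(p,Rt,j0,w=0,m=1):
    return least_squares(lambda j:np.r_[err(j,p,Rt),w*(j-j0)],np.clip(j0,lo+m+.1,hi-m-.1),bounds=(lo+m,hi-m),max_nfev=200)
E
cat > ik1.py <<'E'
from ik import *
import sys
def tgt(h,flip=0,c=np.array([.6406,-.0094,.1085]),psi=12.1,t=25.3):
    Rf=R.from_euler('xyz',[180,-t,psi],degrees=True)
    p=c-Rf.apply([0,0,1])*(h+.0146)+Rf.apply([1,0,0])*.001*(1)
    if flip: Rf=Rf*rz(180); p=c-Rf.apply([0,0,1])*(h+.0146)+Rf.apply([1,0,0])*.001
    return p,Rf
if __name__=='__main__':
    rng=np.random.default_rng(0);print('@@')
    for flip in (0,1):
        p,Rf=tgt(-.005,flip);out=[]
        for k in range(120):
            a=solve(p,Rf,rng.uniform(lo,hi))
            if np.abs(a.fun).max()<.05: out.append(a.x)
        out=np.array(sorted(out,key=lambda x:x[2]));print(flip,len(out));print(out[::max(1,len(out)//20)].round(0))
E
python3 ik1.py | sed -n '/@@/,$p'
```

```text
@@
0 28
[[  42.   57.  -70.  118.   94.   46. -158.]
 [  41.   55.  -66.  118.   93.   42. -158.]
 [  41.   55.  -66.  118.   93.   42. -158.]
 [  41.   54.  -66.  118.   93.   42. -158.]
 [  40.   53.  -64.  118.   93.   40. -158.]
 [  39.   52.  -61.  118.   92.   37. -159.]
 [  37.   50.  -58.  118.   92.   34. -159.]
 [  36.   48.  -55.  118.   91.   32. -160.]
 [  36.   48.  -55.  118.   91.   31. -160.]
 [  35.   48.  -53.  118.   91.   30. -160.]
 [  35.   47.  -52.  118.   91.   29. -160.]
 [  34.   46.  -50.  118.   91.   28. -160.]
 [  32.   45.  -48.  118.   91.   26. -160.]
 [  32.   45.  -48.  118.   91.   26. -160.]
 [  31.   45.  -46.  118.   91.   24. -161.]
 [  25.   41.  -36.  118.   90.   17. -162.]
 [  24.   41.  -35.  118.   90.   16. -162.]
 [  24.   41.  -34.  118.   90.   16. -162.]
 [  24.   41.  -34.  118.   90.   15. -162.]
 [  24.   41.  -33.  118.   90.   15. -162.]
 [  24.   41.  -33.  118.   90.   15. -162.]
 [  23.   41.  -33.  118.   90.   15. -162.]
 [  23.   41.  -33.  118.   90.   15. -162.]
 [  23.   41.  -33.  118.   90.   15. -162.]
 [  23.   41
[... 386 characters left out ...]
 93.  37.  21.]
 [ 37.  50. -57. 118.  92.  34.  20.]
 [ 35.  47. -53. 118.  92.  30.  20.]
 [ 34.  46. -50. 118.  91.  27.  19.]
 [ 33.  45. -48. 118.  91.  26.  19.]
 [ 29.  43. -43. 118.  91.  22.  18.]
 [ 27.  42. -39. 119.  91.  19.  18.]
 [ 25.  41. -35. 119.  91.  16.  17.]
 [ 25.  41. -34. 119.  91.  16.  17.]
 [ 24.  41. -34. 119.  91.  16.  17.]
 [ 24.  41. -34. 119.  91.  15.  17.]
 [ 24.  41. -34. 119.  91.  15.  17.]
 [ 24.  41. -34. 119.  91.  15.  17.]
 [ 24.  41. -34. 119.  91.  15.  17.]
 [ 24.  41. -33. 119.  91.  15.  17.]
 [ 24.  41. -33. 119.  91.  15.  17.]
 [ 23.  41. -33. 119.  91.  15.  17.]
 [ 23.  41. -33. 119.  91.  15.  17.]
 [ 23.  40. -33. 119.  91.  14.  17.]]
```

```bash
cat > sim.py <<'E'
from ik import *
def jac(j):
    p0,r0=fk(j);J=np.zeros((6,7))
    for i in range(7):
        d=np.zeros(7);d[i]=.01;p,r=fk(j+d);J[:3,i]=(p-p0)/.01;J[3:,i]=(r*r0.inv()).as_rotvec()/.01
    return J
wr=.2
def step(j,sh,tu,n=4,W=None):
    p,r=fk(j);pt=p+r.apply(np.array(sh)*.05);rt=r*R.from_rotvec(np.radians(np.array(tu)*8))
    for k in range(n):
        p,r=fk(j);e=np.r_[pt-p,(rt*r.inv()).as_rotvec()]
        J=jac(j);s=np.array([1,1,1,wr,wr,wr]);W_=np.ones(7)
        dj=np.linalg.lstsq(J*s[:,None],e*s,rcond=1e-4)[0]
        j=np.clip(j+dj,lo,hi)
    return j
if __name__=='__main__':
    d=[np.array(q[0]) for q in D]
    j=d[2]
    for a in [(-.2,0,-.3,0,0,0)]*2+[(0,0,-.2,.8,0,0)]+[(0,0,0,.8,0,0)]*3+[(0,0,0,.3,0,0)]: j=step(j,a[:3],a[3:])
    print('@@ sim',j.round(1),'obs',d[3].round(1))
    j=d[3]
    for a in [(0,0,0,-.9,0,0)]*8: j=step(j,a[:3],a[3:])
    print('sim',j.round(1),'obs',d[4].round(1), fk(j)[1].as_euler('xyz',degrees=True))
E
python3 sim.py | grep -A5 @@
```

```text
@@ sim [ -3.2  39.4  31.3  88.6 -42.   80.6 -36.9] obs [ -2.8  38.3  31.1  89.  -42.2  81.4 -36.4]
sim [-51.9  40.3  59.6 102.8  -8.4  48.1 -74. ] obs [-54.   39.7  62.  104.   -7.   46.9 -75.8] [151.76895626  -0.30332335  12.12030635]
```

The simulated min-norm controller reproduces the observed joints. Now I'll plan a Cartesian route that swings the elbow over.

```bash
cat > plan.py <<'E'
from sim import *
from ik1 import tgt
import sys
rng=np.random.default_rng(int(sys.argv[3]) if len(sys.argv)>3 else 0)
def roll(j,u,n=8):
    tr=[]
    for a in u.reshape(-1,6):
        for k in range(n):
            j=step(j,a[:3],a[3:],n=1);tr.append(j)
    return j,np.array(tr)
mid=(lo+hi)/2
def cost(u,j0,p,Rf,jm3):
    j,tr=roll(j0,u)
    pen=[]
    for q in tr[1::4]:
        c,r=fk(q);zz=r.apply([0,0,1])
        pen+=[max(0,.23-c[2])*100,max(0,c[0]-.66)*100,max(0,.42-c[0])*100,max(0,abs(c[1])-.2)*100,max(0,c[2]-.45)*50,max(0,zz[2]+.55)*20]
        pen+=list(np.maximum(0,q-(hi-3))*1)+list(np.maximum(0,(lo+3)-q)*1)
    e=err(j,p,Rf)*.2
    return np.r_[e,(j[2]-jm3)*.3,np.array(pen),.3*u]
if __name__=='__main__':
    N=int(sys.argv[1]);fl=int(sys.argv[2])
    j0=np.array(D[-1][0]);p,Rf=tgt(.11,fl);best=None
    for t in range(3):
        u0=rng.normal(0,.35,N*6).reshape(N,6);u0[:,:3]*=.3
        a=least_squares(cost,np.clip(u0.ravel(),-.79,.79),bounds=(-.8,.8),args=(j0,p,Rf,-50),max_nfev=25,diff_step=1e-3)
        j,tr=roll(j0,a.x)
        print('@@',fl,t,a.cost.round(2),err(j,p,Rf).round(1),j.round(0),flush=True)
        if best is None or a.cost<best[0]: best=(a.cost,a.x)
    np.save(f'plan{fl}.npy',best[1])
    print(best[1].reshape(N,6).round(2).tolist())
E
(timeout 500 python3 plan.py 7 0 > p0.txt & timeout 500 python3 plan.py 7 1 > p1.txt & wait); tail -n 5 p0.txt p1.txt
```

```text
==> p0.txt <==
@@ 0 0 80.38 [  2.7  -3.    2.7 -27.1  -7.5  -0.7] [ 21.  25. -18. 120. -26.  14. -47.]

==> p1.txt <==
@@ 1 0 1068.03 [-56.3 -42.5  42.2  32.  -40.9  85.9] [ -35.   39.   76.  116.  -63.   63. -169.]
```

```bash
cat > tp.py <<'E'
from ik import *
from ik1 import tgt
import sys
def fkj(j):
    """fast fk + geometric jacobian (per rad)"""
    c=np.cos(np.radians(j));s=np.sin(np.radians(j))
    Z=lambda c,s:np.array([[c,s,0],[-s,c,0],[0,0,1]]) # rz(-a)
    Y=lambda c,s:np.array([[c,0,s],[0,1,0],[-s,0,c]])
    ax=[];og=[];r=np.eye(3);p=np.zeros(3)
    d1,y1,L1,y3,L2,y5,d7=X
    ax.append(-r[:,2]);og.append(p);r=r@Z(c[0],s[0]);p=p+r@[0,y1,d1]
    ax.append(r[:,1]);og.append(p);r=r@Y(c[1],s[1])
    ax.append(-r[:,2]);og.append(p);r=r@Z(c[2],s[2]);p=p+r@[0,y3,L1]
    ax.append(r[:,1]);og.append(p);r=r@Y(c[3],s[3])
    ax.append(-r[:,2]);og.append(p);r=r@Z(c[4],s[4]);p=p+r@[0,y5,L2]
    ax.append(r[:,1]);og.append(p);r=r@Y(c[5],s[5]);p=p+r[:,2]*d7
    ax.append(-r[:,2]);og.append(p);r=r@Z(c[6],s[6])@np.array([[0,-1,0],[1,0,0],[0,0,1]])
    J=np.zeros((6,7))
    for i in range(7):J[:3,i]=np.cross(ax[i],p-og[i]);J[3:,i]=ax[i]
    return p,r,J
def null(J): return np.linalg.svd(J)[2][-1]
def plan(j0,jg,N,free=None,it=60):
    """joint path j0->jg, no null-space motion; returns waypoints"""
    def un(x):
        return np.vstack([j0,x.reshape(N-1,7),jg]) if free is None else np.vstack([j0,x.reshape(N,7)])
    def f(x):
        q=un(x);d=np.diff(q,axis=0);out=[]
        for k in range(N):
            p,r,J=fkj((q[k]+q[k+1])/2);n=null(J)
            out.append(3*n@d[k])
            out+=[max(0,.24-p[2])*150,max(0,p[0]-.66)*100,max(0,.42-p[0])*100,max(0,abs(p[1])-.2)*100,max(0,p[2]-.5)*50,max(0,r[2,2]+.5)*20]
        out+=list((.12*d).ravel())
        out+=list((.1*np.diff(d,axis=0)).ravel())
        return np.array(out)
    from scipy.sparse import lil_matrix
    m=N-1
    x0=np.linspace(j0,jg,N+1)[1:-1]
    # sparsity
    nr=7*N+7*N+7*(N-1);Sp=lil_matrix((nr,7*m),dtype=int)
    def mark(row,k): # waypoint k (1..N-1)
        if 1<=k<=N-1: Sp[row,7*(k-1):7*k]=1
    for k in range(N):
        for i in range(7):
            mark(7*k+i,k);mark(7*k+i,k+1);mark(7*N+7*k+i,k);mark(7*N+7*k+i,k+1)
    for k in range(N-1):
        for i in range(7):
            for w in (0,1,2): mark(14*N+7*k+i,k+w)
    mar=2.
    a=least_squares(f,np.clip(x0,lo+mar+.1,hi-mar-.1).ravel(),jac_sparsity=Sp,bounds=(np.tile(lo+mar,m),np.tile(hi-mar,m)),max_nfev=it)
    return un(a.x),a
if __name__=='__main__':
    j0=np.array(D[-1][0]);print('@@')
    p,r,J=fkj(j0);print(p-fk(j0)[0],np.abs(r-fk(j0)[1].as_matrix()).max())
    for fl in (0,1):
      for j3 in (-45,-60):
        pt,Rf=tgt(.10,fl)
        g=least_squares(lambda j:np.r_[err(j,pt,Rf),3*(j[2]-j3)],np.clip([30,45,j3,110,91,35,-158 if not fl else 20],lo+2,hi-2),bounds=(lo+1.9,hi-1.9))
        if np.abs(g.fun).max()>.5: print(fl,j3,'goal bad',g.x.round(0),g.fun.round(1));continue
        q,a=plan(j0,g.x,40)
        d=np.diff(q,axis=0);nn=[null(fkj((q[k]+q[k+1])/2)[2])@d[k] for k in range(40)]
        P=np.array([fkj(x)[0] for x in q])
        print(fl,j3,'goal',g.x.round(0),'cost',a.cost.round(2),'maxnull',np.abs(nn).max().round(3),'maxd',np.abs(d).max().round(1),'z',P[:,2].min().round(3),P.max(0).round(2),P.min(0).round(2),flush=True)
        np.save(f'tp_{fl}_{-j3}.npy',q)
E
time timeout 550 python3 tp.py | sed -n '/@@/,$p'
```

```text
@@
[0.00000000e+00 1.38777878e-17 1.11022302e-16] 2.220446049250313e-16
0 -45 goal [  34.   30.  -45.  120.   57.   20. -131.] cost 13.22 maxnull 0.041 maxd 7.0 z 0.213 [0.64 0.   0.5 ] [ 0.49 -0.13  0.21]
0 -60 goal [  43.   36.  -60.  120.   69.   29. -142.] cost 33.54 maxnull 0.027 maxd 15.0 z 0.213 [0.66 0.2  0.5 ] [ 0.42 -0.2   0.21]
1 -45 goal [ 34.  30. -45. 120.  58.  20.  48.] cost 15.35 maxnull 0.045 maxd 6.8 z 0.212 [0.66 0.2  0.32] [ 0.5  -0.2   0.21]
1 -60 goal [ 43.  36. -60. 120.  69.  29.  38.] cost 18.38 maxnull 0.047 maxd 6.4 z 0.212 [0.66 0.19 0.5 ] [ 0.51 -0.2   0.21]
real	2m45.040s
user	2m41.495s
sys	0m0.201s
```

```bash
cat > chk.py <<'E'
from tp import *
print('@@')
def mstep(j,pt,rt,n=6):
    for k in range(n):
        p,r,J=fkj(j);e=np.r_[pt-p,R.from_matrix(rt@r.T).as_rotvec()]
        s=np.array([1,1,1,.2,.2,.2]);j=np.clip(j+np.degrees(np.linalg.lstsq(J*s[:,None],e*s,rcond=None)[0]),lo,hi)
    return j
for fl,a in ((0,45),(0,60),(1,45),(1,60)):
    q=np.load(f'tp_{fl}_{a}.npy')
    j=q[-1]
    for h in np.arange(.1,-.0051,-.005):
        pt,Rf=tgt(h,fl);j=mstep(j,pt,Rf.as_matrix())
    print(fl,a,'descend',j.round(1),err(j,pt,Rf).round(1),'lean',max(np.degrees(np.arccos(-fkj(x)[1][2,2])) for x in q).round(0))
    if (fl,a) in ((1,45),(0,45)):
        for x in q[::4]:
            p,r,_=fkj(x);print(p.round(3),R.from_matrix(r).as_euler('xyz',degrees=True).round(0),x.round(0))
E
python3 chk.py | sed -n '/@@/,$p'
```

```text
@@
0 45 descend [  22.2   40.1  -30.9  118.4   89.5   13.3 -162.4] [ 0. -0.  0. -0.  0.  0.] lean 52.0
[ 0.572 -0.033  0.291] [150.  -2.  11.] [-54.  40.  62. 104.  -7.  47. -76.]
[ 0.627 -0.106  0.304] [151. -15.  14.] [-44.  34.  57. 108. -10.  29. -69.]
[ 0.642 -0.132  0.349] [157. -29.  13.] [-34.  22.  48. 113. -15.  17. -63.]
[ 0.6   -0.119  0.449] [168. -43.   9.] [-28.   4.  41. 118. -20.  15. -57.]
[ 0.54  -0.104  0.5  ] [174. -50.   7.] [-23.  -8.  32. 122. -10.  15. -67.]
[ 0.507 -0.077  0.5  ] [168. -49.  12.] [-10. -11.  14. 126.   3.  16. -80.]
[ 0.494 -0.049  0.5  ] [160. -48.  20.] [  5. -13.  -5. 127.  15.  15. -92.]
[ 0.498 -0.021  0.5  ] [152. -45.  27.] [  19.  -12.  -23.  127.   28.   16. -105.]
[ 0.522 -0.     0.498] [147. -43.  32.] [  31.  -10.  -40.  125.   42.   18. -118.]
[ 0.568 -0.02   0.424] [155. -37.  26.] [  36.    4.  -48.  123.   56.   22. -131.]
[ 0.594 -0.019  0.213] [180. -25.  12.] [  34.   30.  -45.  120.   57.   20. -131.]
0 60 descend [  33.3   46.   -49.6  118.1   90.9   27.2 -160.2] [ 0. -0.  0.  0. -0. -0.] lean 45.0
1 45 descend [ 22.4  4
[... 298 characters left out ...]
4.]
[ 0.66 -0.2   0.24] [139.  13.  43.] [-34.  44.  50. 110.  17.  16. -58.]
[ 0.66 -0.2   0.24] [146.   4.  47.] [-20.  34.  34. 110.  15.  16. -50.]
[ 0.66  -0.199  0.24 ] [150.   0.  55.] [ -4.  30.  18. 109.  14.  15. -38.]
[ 0.66  -0.097  0.24 ] [153.  -2.  75.] [  6.  27.  -2. 111.  14.  15. -24.]
[0.66  0.106 0.24 ] [152.  -4. 108.] [ 10.  29. -24. 111.  16.  15.  -7.]
[0.647 0.198 0.24 ] [147.  -1. 136.] [ 20.  35. -44. 110.  22.  15.  13.]
[0.598 0.149 0.257] [152.  16. 163.] [ 33.  33. -57. 115.  34.  19.  35.]
[ 0.592 -0.02   0.212] [-180.   25. -168.] [ 34.  30. -45. 120.  58.  20.  48.]
1 60 descend [ 33.4  46.1 -49.8 118.4  91.4  27.3  19.2] [ 0.  0. -0.  0. -0.  0.] lean 51.0
```

```bash
cat > mpc.py <<'E'
# usage: mpc.py prev.npy skip out.npy N
from tp import *
import tp
prev=np.load(sys.argv[1]);skip=int(sys.argv[2]);N=int(sys.argv[4]);j3=-54
from rig import ctrl
j0=np.clip(ctrl.observe()['joints'],lo,hi)
pt,Rf=tgt(.10,0)
g=least_squares(lambda j:np.r_[err(j,pt,Rf),3*(j[2]-j3)],prev[-1].clip(lo+2,hi-2),bounds=(lo+1.9,hi-1.9)).x
w=prev[skip:]
w=np.array([np.interp(np.linspace(0,len(w)-1,N+1),np.arange(len(w)),w[:,i]) for i in range(7)]).T
w=w+np.linspace(1,0,N+1)[:,None]*(j0-w[0])+np.linspace(0,1,N+1)[:,None]*(g-w[-1])
_ls=np.linspace
np.linspace=lambda a,b,n,*k,**kk: w if np.ndim(a)==1 else _ls(a,b,n,*k,**kk)
q,a=plan(j0,g,N,it=25)
np.linspace=_ls
d=np.diff(q,axis=0);nn=[null(fkj((q[k]+q[k+1])/2)[2])@d[k] for k in range(N)]
print('@@ cost',a.cost.round(2),'maxnull',np.abs(nn).max().round(3),'sumnull',np.sum(nn).round(2),'maxd',np.abs(d).max().round(1),'goal',g.round(0))
np.save(sys.argv[3],q)
for k in range(min(8,N)):
    p,r,_=fkj(q[k]);p2,r2,_=fkj(q[k+1])
    print((r.T@(p2-p)/.05).round(2).tolist()+(np.degrees(R.from_matrix(r.T@r2).as_rotvec())/8).round(2).tolist())
print('after8',fkj(q[min(8,N)])[0].round(3),q[min(8,N)].round(0))
E
python3 mpc.py tp_0_45.npy 0 m1.npy 40 | sed -n '/@@/,$p'
```

```text
@@ cost 15.34 maxnull 0.018 sumnull -0.14 maxd 7.4 goal [  40.   33.  -54.  120.   65.   25. -138.]
[0.22, 0.6, 0.27, -0.0, 0.38, 0.19]
[0.18, 0.56, 0.23, 0.01, 0.38, 0.21]
[0.14, 0.51, 0.19, 0.04, 0.38, 0.23]
[0.11, 0.47, 0.13, 0.07, 0.38, 0.26]
[0.08, 0.43, 0.05, 0.1, 0.37, 0.29]
[0.06, 0.39, -0.04, 0.13, 0.36, 0.31]
[0.05, 0.35, -0.14, 0.16, 0.36, 0.33]
[0.05, 0.3, -0.25, 0.19, 0.35, 0.34]
after8 [ 0.626 -0.195  0.362] [-29.  21.  50. 113. -15.  17. -63.]
```

send_rows(
  plan=[
    [[0.22,0.6,0.27,0,0.38,0.19],[0.18,0.56,0.23,0,0.38,0.21],[0.14,0.5,0.19,0.04,0.38,0.23],[0.1,0.47,0.13,0.07,0.38,0.26],[0.08,0.43,0.05,0.1,0.37,0.29],[0.06,0.39,-0.04,0.13,0.36,0.31],[0.05,0.35,-0.14,0.16,0.36,0.33],[0.05,0.3,-0.25,0.19,0.35,0.34]],
  ],
)

```text
time: 20.8
ee_pos: [0.628, -0.1716, 0.364]
ee_rot: [157.9, -32.0, 9.0]
wrist_force: [1.0, 0.3, -0.8]
gripper_width: 0.011
```

```bash
python3 j.py; python3 mpc.py m1.npy 8 m2.npy 32 | sed -n '/@@/,$p'
```

```text
20.8 J [-30.8, 19.9, 48.7, 114.5, -15.9, 15.4, -62.3] [0.628, -0.1716, 0.364] [157.95, -31.95, 9.03]
@@ cost 12.81 maxnull 0.016 sumnull -0.07 maxd 7.3 goal [  40.   33.  -54.  120.   65.   25. -138.]
[0.12, 0.19, -0.64, 0.36, 0.44, 0.39]
[0.16, 0.15, -0.72, 0.34, 0.47, 0.36]
[0.15, 0.11, -0.72, 0.31, 0.46, 0.31]
[0.07, 0.03, -0.57, 0.24, 0.34, 0.21]
[-0.04, -0.08, -0.38, 0.16, 0.17, 0.08]
[-0.1, -0.15, -0.26, 0.09, 0.07, -0.03]
[-0.13, -0.19, -0.19, 0.05, 0.02, -0.09]
[-0.13, -0.2, -0.16, 0.02, -0.0, -0.12]
after8 [ 0.515 -0.129  0.5  ] [-18. -10.  28. 124.  -4.  15. -74.]
```

Tracking well. Continuing.

send_rows(
  plan=[
    [[0.12,0.19,-0.64,0.36,0.44,0.39],[0.16,0.15,-0.72,0.34,0.47,0.36],[0.15,0.11,-0.72,0.31,0.46,0.31],[0.07,0.03,-0.57,0.24,0.34,0.21],[-0.04,-0.08,-0.38,0.16,0.17,0.08],[-0.1,-0.15,-0.26,0.09,0.07,0],[-0.13,-0.19,-0.19,0.05,0,-0.1],[-0.13,-0.2,-0.16,0,0,-0.12]],
  ],
)

```text
time: 21.6
ee_pos: [0.4974, -0.131, 0.5132]
ee_rot: [176.8, -51.8, 0.7]
wrist_force: [-0.3, -0.0, -0.2]
gripper_width: 0.0113
```

```bash
python3 j.py; python3 mpc.py m2.npy 8 m3.npy 24 | sed -n '/@@/,$p'
```

```text
21.6 J [-17.2, -13.7, 28.6, 125.0, -6.3, 15.8, -71.8] [0.4974, -0.131, 0.5132] [176.79, -51.78, 0.74]
@@ cost 10.22 maxnull 0.016 sumnull -0.06 maxd 7.2 goal [  40.   33.  -54.  120.   65.   25. -138.]
[-0.48, -0.29, 0.07, -0.02, -0.35, -0.22]
[-0.11, -0.2, -0.05, -0.05, -0.08, -0.21]
[0.01, -0.18, -0.09, -0.08, 0.0, -0.21]
[0.04, -0.17, -0.09, -0.09, 0.02, -0.21]
[0.05, -0.17, -0.08, -0.1, 0.02, -0.22]
[0.04, -0.17, -0.06, -0.1, 0.0, -0.22]
[0.03, -0.17, -0.04, -0.11, -0.01, -0.23]
[0.04, -0.17, -0.02, -0.11, -0.02, -0.23]
after8 [ 0.472 -0.053  0.5  ] [ 12. -15. -13. 128.  19.  19. -96.]
```

send_rows(
  plan=[
    [[-0.4,-0.28,0.05,0,-0.3,-0.22],[-0.11,-0.2,-0.05,-0.05,-0.08,-0.21],[0,-0.18,-0.09,-0.08,0,-0.21],[0.04,-0.17,-0.09,-0.09,0.02,-0.21],[0.05,-0.17,-0.08,-0.1,0.02,-0.22],[0.04,-0.17,-0.06,-0.1,0,-0.22],[0.03,-0.17,-0.04,-0.11,0,-0.23],[0.04,-0.17,-0.02,-0.11,-0.02,-0.23]],
  ],
)

```text
time: 22.4
ee_pos: [0.4561, -0.0479, 0.507]
ee_rot: [155.8, -46.4, 22.0]
wrist_force: [-0.3, 0.0, -0.2]
gripper_width: 0.0115
```

```bash
python3 j.py; python3 mpc.py m3.npy 8 m4.npy 18 | sed -n '/@@/,$p'
```

```text
22.4 J [12.5, -17.4, -12.9, 129.2, 16.3, 18.2, -93.4] [0.4561, -0.0479, 0.507] [155.84, -46.44, 22.02]
@@ cost 6.21 maxnull 0.014 sumnull -0.06 maxd 6.9 goal [  40.   33.  -54.  120.   65.   25. -138.]
[-0.14, -0.13, 0.17, -0.08, -0.25, -0.21]
[0.01, -0.09, 0.1, -0.1, -0.13, -0.19]
[0.08, -0.07, 0.07, -0.11, -0.07, -0.19]
[0.11, -0.07, 0.06, -0.12, -0.04, -0.18]
[0.13, -0.06, 0.06, -0.11, -0.03, -0.17]
[0.13, -0.06, 0.07, -0.11, -0.02, -0.16]
[0.13, -0.05, 0.08, -0.1, -0.02, -0.14]
[0.12, -0.05, 0.1, -0.08, -0.02, -0.13]
after8 [ 0.5   -0.016  0.491] [  37.  -12.  -47.  125.   42.   25. -117.]
```

j3 is now negative and j5 positive. Continuing.

send_rows(
  plan=[
    [[-0.14,-0.13,0.17,-0.08,-0.25,-0.21],[0,-0.09,0.1,-0.1,-0.13,-0.19],[0.08,-0.07,0.07,-0.11,-0.07,-0.19],[0.11,-0.07,0.06,-0.12,-0.04,-0.18],[0.13,-0.06,0.06,-0.11,-0.03,-0.17],[0.13,-0.06,0.07,-0.11,-0.02,-0.16],[0.13,-0.05,0.08,-0.1,-0.02,-0.14],[0.12,-0.05,0.1,-0.08,-0.02,-0.13]],
  ],
)

```text
time: 23.2
ee_pos: [0.487, -0.0104, 0.4946]
ee_rot: [140.8, -36.6, 33.5]
wrist_force: [0.3, -0.5, 0.1]
gripper_width: 0.011
```

```bash
python3 j.py; python3 mpc.py m4.npy 8 m5.npy 12 | sed -n '/@@/,$p'
```

```text
23.2 J [39.2, -14.4, -49.1, 126.2, 40.4, 23.5, -115.0] [0.487, -0.0104, 0.4946] [140.85, -36.58, 33.55]
@@ cost 2.94 maxnull 0.011 sumnull -0.06 maxd 6.3 goal [  40.   33.  -54.  120.   65.   25. -138.]
[-0.09, 0.01, 0.34, 0.08, -0.21, -0.01]
[-0.04, 0.01, 0.29, 0.07, -0.15, 0.0]
[-0.0, 0.02, 0.26, 0.06, -0.1, 0.01]
[0.01, 0.03, 0.27, 0.07, -0.08, 0.03]
[-0.0, 0.02, 0.31, 0.12, -0.08, 0.07]
[-0.04, -0.0, 0.39, 0.19, -0.1, 0.11]
[-0.08, -0.06, 0.49, 0.28, -0.13, 0.15]
[-0.12, -0.13, 0.58, 0.37, -0.16, 0.19]
after8 [ 0.573 -0.05   0.381] [  44.   11.  -58.  121.   62.   30. -134.]
```

send_rows(
  plan=[
    [[-0.09,0,0.34,0.08,-0.21,0],[-0.04,0,0.29,0.07,-0.15,0],[0,0.02,0.26,0.06,-0.1,0.01],[0,0.03,0.27,0.07,-0.08,0.03],[0,0.02,0.31,0.12,-0.08,0.07],[-0.04,0,0.39,0.19,-0.1,0.11],[-0.08,-0.06,0.49,0.28,-0.13,0.15],[-0.12,-0.13,0.5,0.37,-0.16,0.19]],
  ],
)

```text
time: 24.0
ee_pos: [0.5635, -0.0431, 0.3896]
ee_rot: [154.1, -32.0, 25.4]
wrist_force: [-0.7, -0.2, -1.0]
gripper_width: 0.0111
```

```bash
python3 j.py; python3 mpc.py m5.npy 8 m6.npy 8 | sed -n '/@@/,$p'; python3 tgt.py .1
```

```text
24.0 J [47.1, 10.3, -63.6, 122.4, 64.2, 31.6, -135.8] [0.5635, -0.0431, 0.3896] [154.1, -32.03, 25.44]
@@ cost 1.68 maxnull 0.031 sumnull 0.25 maxd 4.4 goal [  40.   33.  -54.  120.   65.   25. -138.]
[0.07, -0.31, 0.14, 0.48, 0.04, 0.18]
[0.12, -0.39, 0.24, 0.59, 0.07, 0.25]
[0.15, -0.42, 0.33, 0.63, 0.08, 0.29]
[0.11, -0.33, 0.4, 0.55, 0.05, 0.29]
[0.01, -0.14, 0.44, 0.36, -0.03, 0.23]
[-0.16, 0.12, 0.44, 0.1, -0.16, 0.14]
[-0.45, 0.4, 0.45, -0.14, -0.36, 0.06]
[-1.08, 0.62, 0.6, -0.27, -0.76, 0.06]
after8 [ 0.594 -0.019  0.213] [  40.   33.  -54.  120.   65.   25. -138.]
[ 0.5936 -0.0195  0.2125]
t 24.0 pos [ 0.5635 -0.0431  0.3896] rot [154.1  -32.03  25.44] F [-0.7 -0.2 -1. ] w 0.0111
shift [-1.246 -1.635  2.982] turn [ 2.422 -1.149  1.245]
```

```bash
cat > st.py <<'E'
from tp import *
from scipy.spatial.transform import Slerp
from rig import ctrl
j=ctrl.observe()['joints'].copy();p0,r0,_=fkj(j)
def mstep(j,pt,rt,n=6):
    for k in range(n):
        p,r,J=fkj(j);e=np.r_[pt-p,R.from_matrix(rt@r.T).as_rotvec()]
        s=np.array([1,1,1,.2,.2,.2]);j=np.clip(j+np.degrees(np.linalg.lstsq(J*s[:,None],e*s,rcond=None)[0]),lo,hi)
    return j
print('@@');H=float(sys.argv[1])
pt,Rf=tgt(H,0);sl=Slerp([0,1],R.concatenate([R.from_matrix(r0),Rf]))
for a in np.linspace(0,1,9)[1:]:
    pn=p0+a*(pt-p0);rn=sl(a).as_matrix();p,r,_=fkj(j)
    print((r.T@(pn-p)/.05).round(2).tolist()+(np.degrees(R.from_matrix(r.T@rn).as_rotvec())/8).round(2).tolist())
    j=mstep(j,pn,rn)
print('hover',j.round(0))
for h in np.arange(H,-.0051,-.005):
    pt,Rf=tgt(h,0);j=mstep(j,pt,Rf.as_matrix())
print('final',j.round(1),err(j,pt,Rf).round(1))
E
python3 st.py .1|sed -n '/@@/,$p'
```

```text
@@
[-0.16, -0.2, 0.37, 0.3, -0.14, 0.16]
[-0.15, -0.19, 0.38, 0.3, -0.14, 0.16]
[-0.15, -0.17, 0.39, 0.3, -0.14, 0.16]
[-0.14, -0.15, 0.4, 0.3, -0.14, 0.16]
[-0.14, -0.12, 0.41, 0.3, -0.14, 0.16]
[-0.13, -0.1, 0.42, 0.3, -0.14, 0.16]
[-0.13, -0.08, 0.43, 0.3, -0.14, 0.16]
[-0.12, -0.06, 0.43, 0.3, -0.14, 0.16]
hover [  42.   35.  -58.  120.   68.   28. -140.]
final [  31.8   44.9  -46.9  118.1   90.6   25.  -160.5] [ 0.  0.  0.  0. -0. -0.]
```

A straight path to the hover and then down is feasible with margin (j6 = 25, j7 = -160).

send_rows(
  plan=[
    [[-0.15,-0.2,0.35,0.3,-0.14,0.16],[-0.15,-0.19,0.38,0.3,-0.14,0.16],[-0.15,-0.17,0.39,0.3,-0.14,0.16],[-0.14,-0.15,0.4,0.3,-0.14,0.16],[-0.14,-0.12,0.4,0.3,-0.14,0.16],[-0.13,-0.1,0.4,0.3,-0.14,0.16],[-0.13,-0.08,0.4,0.3,-0.14,0.16],[-0.12,-0.06,0.3,0.3,-0.14,0.16]],
  ],
)

```text
time: 24.8
ee_pos: [0.5825, -0.0168, 0.2195]
ee_rot: [179.2, -25.2, 12.8]
wrist_force: [-0.2, -0.1, 0.3]
gripper_width: 0.0111
```

```bash
python3 j.py; python3 tgt.py .1;python3 st.py .05|sed -n '/@@/,$p'
```

```text
24.8 J [42.2, 33.5, -58.6, 121.1, 67.0, 27.9, -140.4] [0.5825, -0.0168, 0.2195] [179.24, -25.21, 12.83]
[ 0.5936 -0.0195  0.2125]
t 24.8 pos [ 0.5825 -0.0168  0.2195] rot [179.24 -25.21  12.83] F [-0.2 -0.1  0.3] w 0.0111
shift [0.126 0.098 0.215] turn [0.057 0.01  0.082]
@@
[0.02, 0.01, 0.15, 0.01, 0.0, 0.01]
[0.02, 0.01, 0.15, 0.01, 0.0, 0.01]
[0.02, 0.01, 0.15, 0.01, 0.0, 0.01]
[0.02, 0.01, 0.15, 0.01, 0.0, 0.01]
[0.02, 0.01, 0.15, 0.01, 0.0, 0.01]
[0.02, 0.01, 0.15, 0.01, 0.0, 0.01]
[0.02, 0.01, 0.15, 0.01, 0.0, 0.01]
[0.02, 0.01, 0.15, 0.01, 0.0, 0.01]
hover [  36.   39.  -51.  120.   78.   25. -150.]
final [  31.8   44.9  -46.9  118.1   90.6   25.  -160.6] [ 0. -0.  0.  0. -0.  0.]
```

send_rows(
  plan=[
    [[0.03,0.02,0.15,0.01,0,0.02],[0.03,0.02,0.2,0.01,0,0.02],[0.03,0.02,0.2,0.01,0,0.02],[0.02,0.01,0.2,0.01,0,0.01],[0.02,0.01,0.2,0.01,0,0.01],[0,0.01,0.15,0,0,0],[0,0,0.05,0,0,0],[0,0,0,0,0,0]],
  ],
)

```text
time: 25.6
ee_pos: [0.6126, -0.0134, 0.1742]
ee_rot: [178.6, -25.6, 13.3]
wrist_force: [-0.6, 0.6, -0.2]
gripper_width: 0.0108
```

```bash
python3 j.py; python3 tgt.py .02; python3 shot.py wq; python3 - <<'E'
from h import *
import pickle
T=pickle.load(open('wq.pkl','rb'))
f=cv2.imread('pics/wq.png')
cv2.imwrite('pics/wqz.png',cv2.resize(f[110:270,225:395],None,fx=4,fy=4,interpolation=cv2.INTER_CUBIC))
P=R.from_euler('zy',[12.1,-25.3],degrees=True).apply([[.037,.027,0],[.037,-.027,0],[.0257,0,0]])+[.6406,-.0094,.1085]
print((((proj('wrist',P,T)-[225,110])+.5)*4-.5).round(0).tolist())
E
```

```text
25.6 J [35.4, 38.1, -51.1, 120.0, 79.1, 25.7, -150.6] [0.6126, -0.0134, 0.1742] [178.56, -25.58, 13.32]
[ 0.627  -0.0123  0.1402]
t 25.6 pos [ 0.6126 -0.0134  0.1742] rot [178.56 -25.58  13.32] F [-0.6  0.6 -0.2] w 0.0108
shift [-0.036  0.026  0.737] turn [ 0.115 -0.037  0.137]
25.6 [ 0.61261087 -0.0134327   0.17419703] [178.56056051 -25.58191849  13.31770938]
[[219.0, 210.0], [540.0, 214.0], [378.0, 278.0]]
```

View pics/wqz.png

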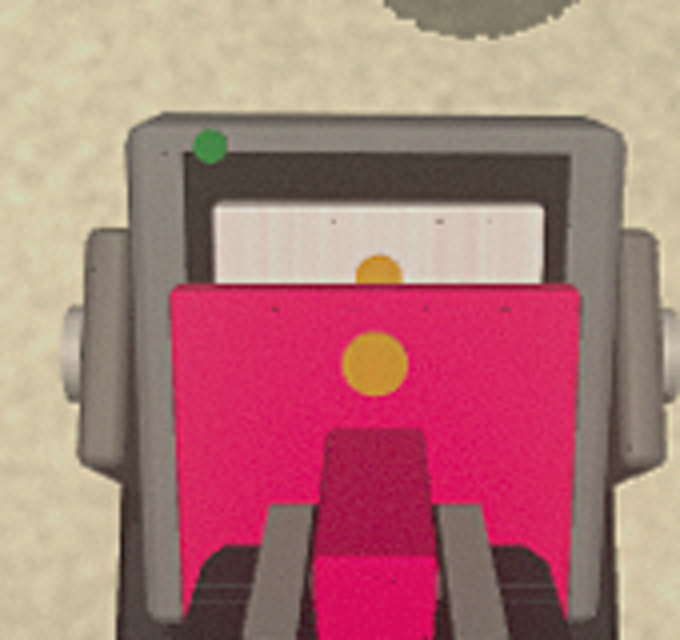

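The wrist view agrees with the prediction: the upper stud is at zoom (378,275), predicted (378,278). Descending to just above the face.

send_rows(
  plan=[
    [[0,0.02,0.1,0.04,-0.01,0.04],[0,0.01,0.13,0.04,-0.01,0.04],[0,0,0.13,0.03,-0.01,0.04],[0,0,0.13,0,0,0],[0,0,0.12,0,0,0],[0,0,0.08,0,0,0],[0,0,0.02,0,0,0],[0,0,0,0,0,0]],
  ],
)

```text
time: 26.45
ee_pos: [0.6293, -0.012, 0.1402]
ee_rot: [180.0, -25.4, 12.2]
wrist_force: [0.5, 0.4, -0.7]
gripper_width: 0.0112
```

```bash
python3 j.py; python3 tgt.py .005
```

```text
26.45 J [33.3, 42.3, -48.4, 118.6, 85.3, 24.8, -156.0] [0.6293, -0.012, 0.1402] [179.96, -25.4, 12.16]
[ 0.6333 -0.011   0.1266]
t 26.45 pos [ 0.6293 -0.012   0.1402] rot [179.96 -25.4   12.16] F [ 0.5  0.4 -0.7] w 0.0112
shift [-0.042 -0.004  0.279] turn [ 0.001 -0.012  0.007]
```

send_rows(
  plan=[
    [[-0.02,0,0.05,0,0,0],[-0.02,0,0.06,0,0,0],[-0.01,0,0.06,0,0,0],[0,0,0.06,0,0,0],[0,0,0.04,0,0,0],[0,0,0,0,0,0],[0,0,0,0,0,0],[0,0,0,0,0,0]],
  ],
)

```text
time: 27.25
ee_pos: [0.6332, -0.0111, 0.1262]
ee_rot: [179.9, -25.4, 12.2]
wrist_force: [-0.2, -0.1, -0.0]
gripper_width: 0.0108
```

```bash
cat > side.py <<'E'
import sys
from h import *
from rig import ctrl
f=ctrl.snapshot('side')['frame'][:,:,::-1]
cv2.imwrite(f'pics/{sys.argv[1]}.png',cv2.resize(f[150:250,260:360],None,fx=6,fy=6,interpolation=cv2.INTER_CUBIC))
E
python3 j.py; python3 tgt.py 0;python3 side.py s5; python3 shot.py w5
```

```text
27.25 J [32.4, 43.9, -47.5, 118.6, 89.3, 24.9, -159.5] [0.6332, -0.0111, 0.1262] [179.95, -25.44, 12.18]
[ 0.6354 -0.0105  0.1221]
t 27.25 pos [ 0.6332 -0.0111  0.1262] rot [179.95 -25.44  12.18] F [-0.2 -0.1 -0. ] w 0.0108
shift [ 0.006 -0.002  0.094] turn [ 0.003 -0.017  0.009]
27.3 [ 0.63317124 -0.01108016  0.12622582] [179.948008   -25.43675669  12.18036811]
```

View pics/s5.png

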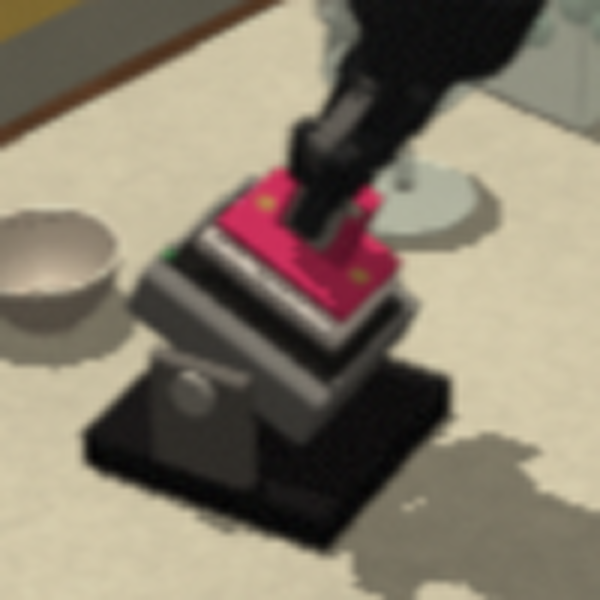

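View pics/w5.png

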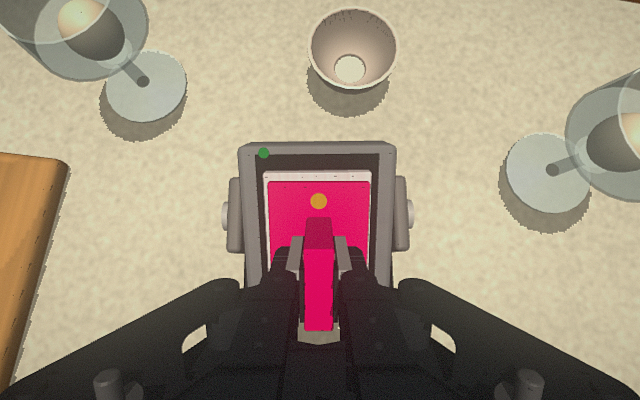

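```bash
python3 - <<'E'
import cv2
f=cv2.imread('pics/w5.png')
cv2.imwrite('pics/w5z.png',cv2.resize(f[155:255,250:385],None,fx=5.9,fy=5.9,interpolation=cv2.INTER_CUBIC))
E
```

```text
(no output)
```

View pics/w5z.png

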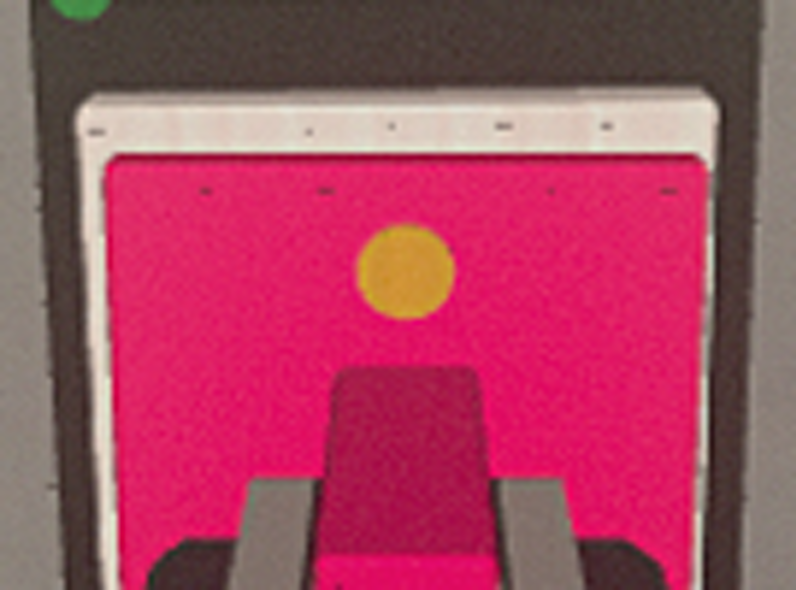

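```bash
python3 - <<'E'
from h import *
Tc=np.array(C['wrist']['T_tool_cam'])
zz=lambda P:((proj('wrist',P,Tc)-[250,155]+.5)*5.9-.5).round(1).tolist()
print('tag far',zz([[.034,.025,.0086],[.034,-.025,.0086]]))
for h in (.002,.0047,.007):
    for dx in (0,.001,-.001): print(h,dx,zz([[.037+dx,.028,.0146+h],[.037+dx,-.028,.0146+h]]))
E
```

```text
tag far [[707.7, 165.9], [93.6, 164.9]]
0.002 0 [[730.0, 111.7], [71.9, 110.6]]
0.002 0.001 [[730.6, 100.0], [71.4, 99.0]]
0.002 -0.001 [[729.5, 123.2], [72.4, 122.2]]
0.0047 0 [[724.9, 106.0], [77.2, 105.0]]
0.0047 0.001 [[725.4, 94.5], [76.7, 93.5]]
0.0047 -0.001 [[724.3, 117.4], [77.7, 116.4]]
0.007 0 [[720.6, 101.3], [81.6, 100.3]]
0.007 0.001 [[721.1, 90.0], [81.1, 89.0]]
0.007 -0.001 [[720.1, 112.5], [82.1, 111.5]]
```

The far-edge margins show the tag centred along the slope to about 0.5 mm. Sideways it sits about 0.65 mm too far right (left margin 27, right margin 12 zoom px). I'll correct that and press in.

send_rows(
  plan=[
    [[0,-0.01,0.03,0,0,0],[0,-0.01,0.03,0,0,0],[0,0,0.03,0,0,0],[0,0,0.03,0,0,0],[0,0,0.03,0,0,0],[0,0,0.02,0,0,0],[0,0,0.02,0,0,0],[0,0,0.02,0,0,0]],
  ],
)

```text
time: 28.15
ee_pos: [0.6376, -0.0092, 0.1171]
ee_rot: [179.9, -25.5, 12.2]
wrist_force: [-3.1, -1.0, 4.5]
gripper_width: 0.0114
```

```bash
sed -i 's/-.0094,.1085/-.0088,.1085/' tgt.py; cat > st8.py <<'E'
from tgt import *
import time
o=ctrl.observe();Rf=R.from_euler('xyz',[180,-t,psi],degrees=True).as_matrix()
T=tool(o);n=-Rf[:,2]
und=T[:3,3]+T[:3,:3]@[-.001,0,.0146]
d=Rf.T@(und-c);print('t',o['time'],'tag under in face: x %.2f y %.2f h %.2f mm'%(d[0]*1e3,d[1]*1e3,-d[2]*1e3),'rot',o['ee_rot'].round(2),'Fn %.1f'%(o['wrist_force']@n),'F',o['wrist_force'].round(1),'Ttool',(T[:3,:3].T@o['wrist_torque']).round(3),o['gripper_width'].round(4),o['joints'].round(1))
E
python3 st8.py
```

```text
Traceback (most recent call last):
  File "st8.py", line 6, in <module>
    d=Rf.T@(und-c);print('t',o['time'],'tag under in face: x %.2f y %.2f h %.2f mm'%(d[0]*1e3,d[1]*1e3,-d[2]*1e3),'rot',o['ee_rot'].round(2),'Fn %.1f'%(o['wrist_force']@n),'F',o['wrist_force'].round(1),'Ttool',(T[:3,:3].T@o['wrist_torque']).round(3),o['gripper_width'].round(4),o['joints'].round(1))
                                                                                                                                                                                                                                                          ^^^^^^^^^^^^^^^^^^^^^^^^
AttributeError: 'float' object has no attribute 'round'
```

```bash
sed -i "s/o\['gripper_width'\].round(4)/o['gripper_width']/" st8.py; python3 st8.py; python3 shot.py w6; python3 st8.py; python3 side.py s6; python3 - <<'E'
import cv2
f=cv2.imread('pics/w6.png')
cv2.imwrite('pics/w6z.png',cv2.resize(f[155:255,250:385],None,fx=5.9,fy=5.9,interpolation=cv2.INTER_CUBIC))
E
```

```text
t 28.15 tag under in face: x -0.03 y -0.26 h -5.51 mm rot [179.88 -25.5   12.21] Fn 5.5 F [-3.1 -1.   4.5] Ttool [ 0.084 -0.678  0.011] 0.011391847242615931 [  31.8   45.   -47.1  118.3   91.7   25.2 -161.6]
28.15 [ 0.63755646 -0.00916411  0.1171197 ] [179.87795677 -25.49593262  12.20568225]
t 28.2 tag under in face: x 0.02 y -0.27 h -5.60 mm rot [179.88 -25.5   12.21] Fn 5.1 F [-2.5 -1.5  4.3] Ttool [ 0.01  -0.632  0.011] 0.01076454842456792 [  31.8   45.   -47.1  118.3   91.7   25.2 -161.6]
```

View pics/w6z.png

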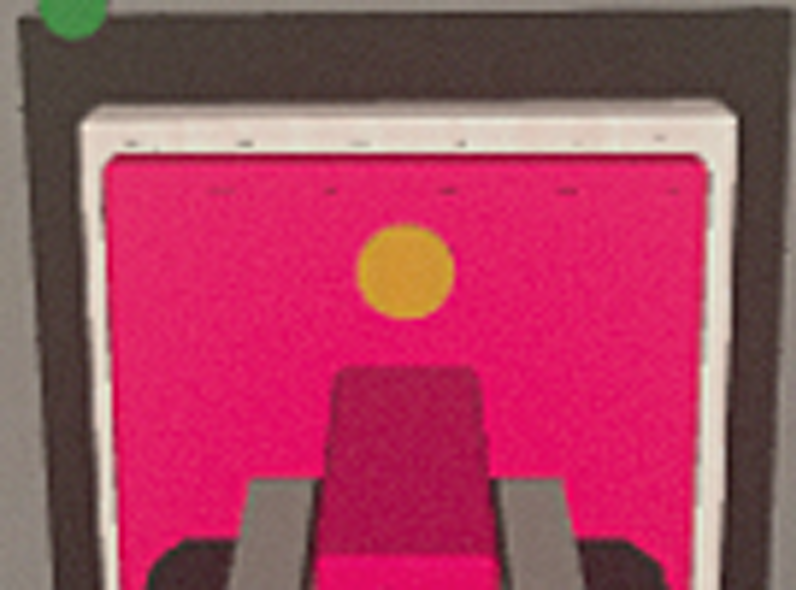

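View pics/s6.png

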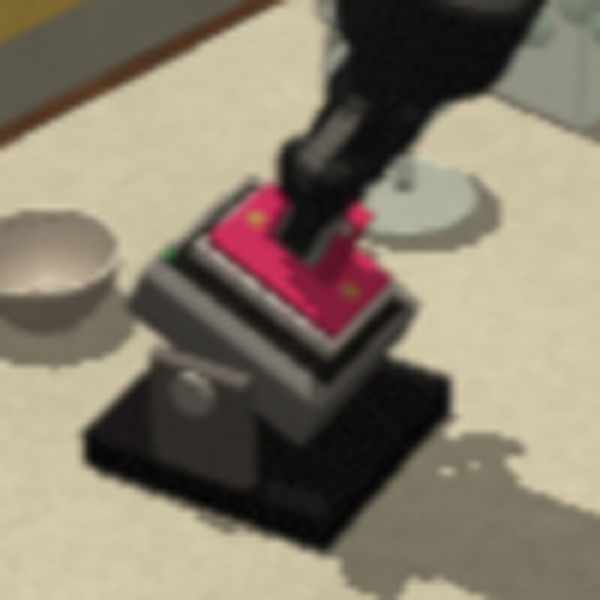

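Pressed in: normal force about 5.3 N and computed depth about 5.5 mm. In the zoom the tag is centred, with face edges at 80 and 737 and tag edges at 105 and 710. Next I'll check flushness by nudging the pitch slightly each way and watching the wrist moment.

send_rows(
  plan=[
    [[0,0,0.01,0,-0.05,0],[0,0,0.01,0,-0.05,0],[0,0,0.01,0,-0.05,0],[0,0,0.01,0,0,0],[0,0,0.01,0,0,0],[0,0,0.01,0,0,0],[0,0,0.01,0,0,0],[0,0,0.01,0,0,0]],
  ],
)

```text
time: 29.05
ee_pos: [0.6392, -0.0088, 0.1146]
ee_rot: [179.8, -24.2, 12.2]
wrist_force: [-4.7, -0.5, 6.7]
gripper_width: 0.0109
```

```bash
python3 st8.py; python3 side.py s7; python3 st8.py;python3 side.py s7; python3 st8.py
```

```text
t 29.05 tag under in face: x 0.03 y -0.26 h -8.49 mm rot [179.79 -24.18  12.25] Fn 8.0 F [-4.7 -0.5  6.7] Ttool [ 0.038 -0.579  0.006] 0.010854379766568188 [  31.2   45.3  -46.9  117.    87.    25.9 -157.1]
t 29.1 tag under in face: x -0.00 y -0.24 h -8.53 mm rot [179.79 -24.18  12.25] Fn 8.5 F [-4.7 -1.5  7.1] Ttool [-0.007 -0.611  0.011] 0.011206962659495093 [  31.2   45.3  -46.9  117.    87.    25.9 -157.1]
t 29.15 tag under in face: x 0.03 y -0.31 h -8.50 mm rot [179.79 -24.18  12.25] Fn 7.8 F [-4.6 -2.   6.3] Ttool [ 0.001 -0.614  0.037] 0.010988242661122303 [  31.2   45.3  -46.9  117.    87.    25.9 -157.1]
```

send_rows(
  plan=[
    [[0,0,-0.02,0,0.08,0],[0,0,-0.02,0,0.08,0],[0,0,-0.01,0,0.08,0],[0,0,0,0,0.04,0],[0,0,0,0,0,0],[0,0,0,0,0,0],[0,0,0,0,0,0],[0,0,0,0,0,0]],
  ],
)

```text
time: 29.95
ee_pos: [0.6376, -0.0091, 0.1171]
ee_rot: [179.7, -26.4, 12.3]
wrist_force: [-2.2, -0.6, 4.5]
gripper_width: 0.0111
```

```bash
python3 st8.py; python3 side.py s8; python3 st8.py;python3 side.py s8; python3 st8.py
```

```text
t 29.95 tag under in face: x 0.26 y -0.24 h -5.53 mm rot [179.74 -26.37  12.25] Fn 5.1 F [-2.2 -0.6  4.5] Ttool [ 0.036 -0.868 -0.018] 0.011135640879582904 [  32.1   45.2  -47.5  119.1   95.4   25.4 -165.1]
t 30.0 tag under in face: x 0.25 y -0.27 h -5.54 mm rot [179.74 -26.37  12.26] Fn 5.7 F [-2.9  0.1  4.9] Ttool [-0.02  -0.871 -0.074] 0.011288246496975081 [  32.1   45.2  -47.5  119.1   95.4   25.4 -165.1]
t 30.05 tag under in face: x 0.25 y -0.27 h -5.53 mm rot [179.74 -26.37  12.26] Fn 5.8 F [-2.9 -1.8  4.9] Ttool [ 0.071 -0.797  0.003] 0.01110096513914151 [  32.1   45.2  -47.5  119.1   95.5   25.4 -165.1]
```

send_rows(
  plan=[
    [[0,0,0,0,-0.06,0],[0,0,0,0,-0.06,0],[0,0,0,0,-0.05,0],[0,0,0,0,-0.04,0],[0,0,0,0,0,0],[0,0,0,0,0,0],[0,0,0,0,0,0],[0,0,0,0,0,0]],
  ],
)

```text
time: 30.85
ee_pos: [0.6379, -0.0091, 0.1173]
ee_rot: [179.7, -24.6, 12.3]
wrist_force: [-2.9, -0.7, 4.1]
gripper_width: 0.0111
```

```bash
for i in 1 2 3 4; do python3 st8.py; python3 side.py s9;done; python3 shot.py w9
```

```text
t 30.85 tag under in face: x 0.14 y -0.20 h -5.48 mm rot [179.73 -24.65  12.27] Fn 5.0 F [-2.9 -0.7  4.1] Ttool [ 0.009 -0.514 -0.031] 0.0110857805159846 [  31.4   44.9  -46.9  117.5   88.3   25.6 -158.5]
t 30.9 tag under in face: x 0.12 y -0.25 h -5.48 mm rot [179.73 -24.64  12.27] Fn 5.9 F [-3.8 -1.3  4.6] Ttool [ 0.026 -0.507  0.01 ] 0.011043276944823774 [  31.4   44.9  -46.9  117.6   88.3   25.6 -158.5]
t 30.95 tag under in face: x 0.14 y -0.21 h -5.46 mm rot [179.73 -24.65  12.27] Fn 5.4 F [-3.4  0.1  4.5] Ttool [ 0.051 -0.544  0.005] 0.011101424922326127 [  31.4   44.9  -46.9  117.5   88.3   25.6 -158.5]
t 31.0 tag under in face: x 0.13 y -0.23 h -5.46 mm rot [179.72 -24.64  12.27] Fn 5.1 F [-4.  -1.3  3.7] Ttool [ 0.054 -0.534  0.024] 0.011341522563003921 [  31.4   44.9  -46.9  117.5   88.3   25.6 -158.5]
31.05 [ 0.63787547 -0.00908766  0.11729885] [179.72425812 -24.64215354  12.27186518]
```

send_rows(
  plan=[
    [[0,-0.005,0,0,0.04,0],[0,0,0.01,0,0.04,0],[0,0,0,0,0.03,0],[0,0,0,0,0,0],[0,0,0,0,0,0],[0,0,0,0,0,0],[0,0,0,0,0,0],[0,0,0,0,0,0]],
  ],
)

```text
time: 31.9
ee_pos: [0.6379, -0.0091, 0.1167]
ee_rot: [179.7, -25.6, 12.3]
wrist_force: [-3.1, -1.8, 5.7]
gripper_width: 0.0113
```

```bash
for i in 1 2 3; do python3 st8.py; python3 side.py s10;done; python3 shot.py w10; python3 - <<'E'
import cv2
f=cv2.imread('pics/w10.png')
cv2.imwrite('pics/w10z.png',cv2.resize(f[155:255,250:385],None,fx=5.9,fy=5.9,interpolation=cv2.INTER_CUBIC))
E
```

```text
t 31.9 tag under in face: x 0.18 y -0.26 h -6.04 mm rot [179.71 -25.62  12.26] Fn 6.6 F [-3.1 -1.8  5.7] Ttool [ 0.038 -0.675  0.012] 0.011333605318538824 [  31.6   45.   -46.9  118.4   92.5   25.3 -162.4]
t 31.95 tag under in face: x 0.18 y -0.27 h -6.04 mm rot [179.72 -25.62  12.26] Fn 6.2 F [-3.4 -0.8  5.2] Ttool [ 0.037 -0.632 -0.021] 0.011305472871309546 [  31.6   45.   -46.9  118.4   92.5   25.3 -162.4]
t 32.0 tag under in face: x 0.18 y -0.29 h -6.06 mm rot [179.72 -25.62  12.26] Fn 5.8 F [-3.7 -0.9  4.6] Ttool [ 0.048 -0.759  0.035] 0.011201807897359821 [  31.6   45.   -46.9  118.4   92.5   25.3 -162.4]
32.05 [ 0.63792685 -0.00905785  0.11669401] [179.71473299 -25.62194744  12.25892573]
```

View pics/w10z.png

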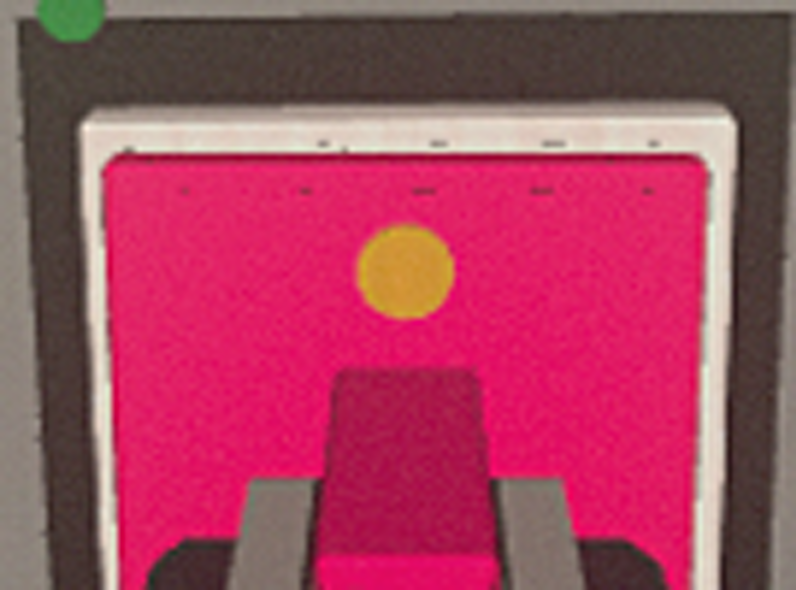

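View pics/s10.png

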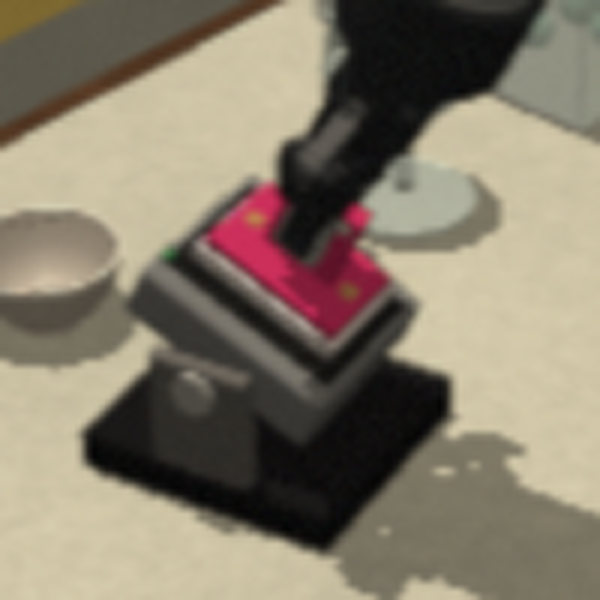

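Flush and centred: margins are 25 and 28 zoom px left and right. The face is slightly past half travel (h -6.0 mm, 6.2 N), so I'll ease off 0.7 mm.

send_rows(
  plan=[
    [[0,0,-0.015,0,0,0],[0,0,0,0,0,0],[0,0,0,0,0,0],[0,0,0,0,0,0],[0,0,0,0,0,0],[0,0,0,0,0,0],[0,0,0,0,0,0],[0,0,0,0,0,0]],
  ],
)

```text
time: 32.9
ee_pos: [0.6376, -0.0092, 0.1174]
ee_rot: [179.7, -25.6, 12.3]
wrist_force: [-3.0, -1.9, 5.9]
gripper_width: 0.0113
```

```bash
for i in 1 2 3; do python3 st8.py; python3 side.py s11;done; python3 - <<'E'
from rig import ctrl
import cv2
cv2.imwrite('pics/t11.png',ctrl.snapshot('top')['frame'][:,:,::-1])
E
```

```text
t 32.9 tag under in face: x 0.19 y -0.21 h -5.32 mm rot [179.71 -25.62  12.25] Fn 6.7 F [-3.  -1.9  5.9] Ttool [ 0.033 -0.64  -0.011] 0.011283920174488062 [  31.6   44.9  -46.9  118.4   92.3   25.2 -162.3]
t 32.95 tag under in face: x 0.18 y -0.23 h -5.32 mm rot [179.72 -25.62  12.25] Fn 5.0 F [-2.6 -0.2  4.3] Ttool [ 0.028 -0.723  0.01 ] 0.011356941062968617 [  31.6   44.9  -46.9  118.4   92.3   25.2 -162.3]
t 33.0 tag under in face: x 0.19 y -0.23 h -5.31 mm rot [179.72 -25.62  12.25] Fn 4.5 F [-2.  -1.9  3.9] Ttool [-0.01  -0.658 -0.002] 0.011203214838413399 [  31.6   44.9  -46.9  118.4   92.3   25.2 -162.3]
```

View pics/t11.png

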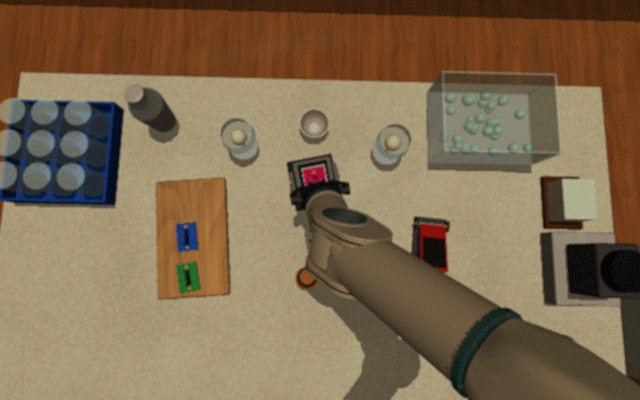

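The top view shows the glasses, bowl, votive, treadle and the blue and green tags all where they were at the start. Handing in.

```bash
python3 -c "
from rig import ctrl
print(ctrl.sign_off())"
```

```text
the job is handed in; nothing more can be done
None
```

The job is handed in at about 33 s of the 61 s allowed. The pink tag is still gripped and pressed into the reader's face.

- **Treadle:** I pushed it to its stop, where the side view showed the plate level and the force reached 61 N. It came back up when I let go.
- **Tag pickup:** I picked the pink tag up by its fin. The first approach to the reader ran into the limits of joints 5 and 6. I backed off, swung the elbow to the other side and came in again.
- **Final position:** The tag is centred to about 0.3 mm by calculation, with nearly equal margins in the wrist view. It is square to about 0.4° and tilted 25.6°. The face is in about 5.3 mm by position. The last three force readings were 6.7, 5.0 and 4.5 N, averaging 5.4 N, which suggests about 4 mm.
- **Flushness:** The tilt is the least certain part. The camera fits of the face ranged from 23° to 28°. I settled on 25.6° by nudging the tag's pitch both ways against the face. During that nudging the face was briefly pushed in to about 8.5 mm. The moment readings were noisy and did not fully agree with each other, so flushness is good to about 1°.
- **Rest of the bar:** The last top view showed everything else where it started.

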